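# Pack the brass kit in running bond

## Robot

A 6-joint arm with a two-finger parallel gripper is mounted at the origin on the work surface. World frame = base frame: x ahead of the robot, y to its left, z up, the work surface at z = 0. Lengths are in m, angles in rad, forces in N, time in s.
With the tool pointing down it reaches from about 0.225 to 0.725 m from the base axis. Payload 3.1 kg.
Tool frame: the origin (TCP) lies between the finger pads; the fingertips stand 11 mm ahead of it and the grasp point (between the pads) lies 8 mm behind it; z points along the fingers, y is the direction in which the jaws open and shut (so a half turn about z gives the same grasp; the last joint's range is limited). The gripper opens to 85 mm and grips with 20 to 120 N. Pads are 22 mm wide; open, the fingers measure 114 mm over their backs; the gripper's body (76 mm by 85 mm) begins 54 mm behind the grasp point. The pads swing forward as they close: fully open they stand 13 mm farther back than shut.
Start: joints at [0.973, 0.048, 0.099, 1.622, 0, 1.443], TCP at [0.238, 0.468, 0.208] pointing down, gripper open.
Joint ranges: [-2.91, 2.91], [-0.99, 1.94], [-1.21, 1.42], [-2.12, 2.29], [-1.49, 1.47], [-3.14, 3.14]. Speed limits (rad/s): [2.79, 2.79, 3.14, 3.14, 3.14, 3.14].

## Interface

Orientations are given as a unit quaternion [w, x, y, z].
In Python, from bench import * gives the robot as it stands.
- The arm moves only by the tool step_arm, never from a script. Its argument "motion" is a list of rows, each a list of 7 numbers: the closure, from -1 (fully open) to 1 (shut), so that 0 is half open, then the shift along the tool's x, y, z normalised to -1 to 1, where 1 is 0.04 m, then the turn, a rotation vector about the tool's x, y, z normalised to -1 to 1, where 1 is 0.1 rad. A call has 1 to 5 rows; each row shifts and turns the pose as measured when the row begins, along the tool's axes as they then stand; what a row does not reach is not made up. A row lasts 1/12 s, in which the tool goes at most 41.7 mm and 7.16 degrees, less where a joint would pass 70% of its speed; a pose out of reach is approached as far as the arm can. A call with a number of a shift or a turn outside -1 to 1 is refused whole. A call with a gripper value outside its range is refused whole. The fingers move at their own pace and stop on an object; "grip_force" is the grip in N (left out, the last holds). Time passes only in rows, so rows that do not move let the fingers close. It gives the time, the measured TCP pose, the force and the opening at its end, in the units of the state.
- get_obs(): the state, without advancing time (a new reading comes with each control period).
- get_image(name): name is "scene" or "top" or "wrist"; returns a dict with "pixels" (384x512x3 uint8, red, green, blue), "z_map" (384x512 float32, m along the optical axis (not along the pixel's ray), 0 where there is no reading), "fovy" (degrees; the focal length in pixels is half the picture's height over the tangent of half this angle, whatever the lens; pixels are square), "cx", "cy" (the principal point, pixels), "D" ([k1, k2, p1, p2, k3] as OpenCV has them; the pictures are not rectified), "R" (3x3) and "t" (3): a world point X has camera coordinates R X + t; the wrist camera has in their place "T_tool_cam" (4x4, takes a point from camera to tool coordinates, whose origin is the TCP and whose axes are the flange's). Camera axes: x right, y down, z forward; pixel columns grow to the right and rows downward; lengths in m; the calibration is good to about 2 mm. A picture is of the moment at which its call begins: read the wrist's pose just before it.
- sign_off(): hands the job in, once; it reports no verdict.
Trained networks look in the newest picture that a camera, given by its name, has taken for a name from the list of things; names that differ only in an ending like _2 or _b are one class to them, and where a whole thing is asked for, a point or a joint stands for the part that bears it (a point fixed in the world has none). Each returns a list of dicts, best first, with "confidence" (0 to 1); they miss things now and then, are a little off and sometimes report something else, mostly with a low value. They report only what shows in the picture. A call takes as long as a camera call. They do not tell look-alikes from the thing itself.
- recognise(camera, name): "point" ([column, row] in pixels, amid what is visible of it).
- spot_point(camera, name): "point" ([column, row] in pixels: a listed point, or the origin of a listed thing).
The state is a dict: "clock": time; "joints": joint angles; "dq": joint speeds; "effort": joint torques, N m; "ee_pos": TCP position; "tcp_rot": TCP orientation; "contact_force": force on the tool from outside, world axes, zero at the start; "ft_torque": the same for the moment, N m; "grip_width": finger opening in m.
Only numpy, scipy, OpenCV 4.12 (cv2) and the standard library are available. Lean on these libraries where they do the work, as an engineer would, in place of code of your own. Each camera call takes 0.05 s, during which the arm holds its last target. There are 200 camera calls.

## Task

Collect the brass practice pieces from the bench into the green tray and leave the steel look-alikes where they lie. In the tray's long bay lay the red-banded brass blank and the blue-banded one flat, end to end in one line along the tray with their ends nearly touching, red on the side of the divider and blue beyond it; then lay the white-banded brass blank flat on top of them in running bond, centred over their joint. Stand the brass round upright in the tray's short bay.

Things in the scene. Friction and masses are not known exactly. Their poses are not given: they have to be found in the camera images.
- tray: Open green-painted sheet-steel tray, fixed to the bench, 210 mm along its x, 118 mm along its y; origin at the centre of its underside, on the bench. Floor 4 mm thick, walls 4 mm thick, rim 14 mm above the bench, inside width (y) 110 mm. A white divider wall 4 mm thick, 13 mm high, crosses it at x = +29 mm: the long bay runs from x = -101 to +27 mm (centre -37), the short bay from x = +31 to +101 mm (centre +66). The tray may lie at any yaw, left or right of the middle.
- red_brass_c (a point): Centre of the brass (gold-coloured) blank with a red painted band round its middle: 50 x 25 x 20 mm (long along its x, 25 wide along its y, 20 high along z), about 0.2 kg; lies flat, centre 10 mm above what it lies on.
- blue_brass_c (a point): Centre of the brass blank with a blue band: same 50 x 25 x 20 mm (long along its x, 25 wide along its y, 20 high along z).
- white_brass_c (a point): Centre of the brass blank with a white band: same 50 x 25 x 20 mm (long along its x, 25 wide along its y, 20 high along z).
- brass_round_c (a point): Centre of the brass round, a plain upright cylinder 25 mm in diameter and 35 mm high, about 0.15 kg; z along its axis, centre 17.5 mm above what it stands on.
- red_steel_c (a point): Centre of the look-alike: a grey steel blank with a red band, same 50 x 25 x 20 mm (long along its x, 25 wide along its y, 20 high along z). To be left.
- steel_round_c (a point): Centre of the look-alike: a grey steel round, upright, 25 mm in diameter and 35 mm high. To be left.
Things that resemble listed ones, but are neither listed nor needed, are in the scene too. Several things look just like the tray: the one meant starts farthest to the robot's left.

How it is judged:
At the end, for the whole second after the job is handed in: Red and blue flat on the long bay's floor, red by the divider, gap up to 14 mm, in line to 12 mm; white flat on both, in line to 12 mm, centred over the joint to about 10 mm; all along the tray to 0.2 rad; round upright in the short bay; steel pieces moved under 20 mm; all at rest (z of red_brass_c in the frame of tray between 0.009 and 0.018 m and z of blue_brass_c in the frame of tray between 0.009 and 0.018 m and x of red_brass_c in the frame of tray between -0.035 and 0.017 m and x of blue_brass_c in the frame of tray between -0.091 and -0.039 m and y of red_brass_c in the frame of tray between -0.045 and 0.045 m and y of blue_brass_c in the frame of tray between -0.045 and 0.045 m and horizontal distance between red_brass_c and blue_brass_c below 0.064 m and y of blue_brass_c in the frame of red_brass_c between -0.012 and 0.012 m and z of white_brass_c in the frame of tray between 0.029 and 0.038 m and horizontal distance between white_brass_c and red_brass_c between 0.015 and 0.039 m and horizontal distance between white_brass_c and blue_brass_c between 0.015 and 0.039 m and y of white_brass_c in the frame of red_brass_c between -0.012 and 0.012 m and angle between the x axis of each of red_brass_c, blue_brass_c, white_brass_c and the x axis of tray, either way round below 0.22 rad and angle between each of red_brass_c, blue_brass_c, white_brass_c, brass_round_c's own z axis and vertical below 0.12 rad and x of brass_round_c in the frame of tray between 0.035 and 0.097 m and y of brass_round_c in the frame of tray between -0.05 and 0.05 m and z of brass_round_c in the frame of tray between 0.017 and 0.026 m and distance of each of red_steel_c, steel_round_c from where it was at the start of the episode below 0.02 m and linear speed of each of red_brass, blue_brass, white_brass, brass_round below 0.02 m/s); the robot touches nothing.
It fails at once if a steel look-alike is moved from its place (more than 20 mm) (distance of any of red_steel_c, steel_round_c from where it was at the start of the episode above 0.02 m).
It also fails if it takes over 93 s, if anything falls off the work surface, if the arm or the gripper's body presses on something with over 40 N, if the wrist force passes 120 N, or if a joint passes its speed limit or range.

## Working session

There is one attempt and no reset: what is moved stays moved. The work goes in short steps, Python scripts to look and compute and a tool call to move; the robot and the scene stay as the last step left them, time stands still between calls to the robot, and variables do not carry over. Pictures are saved under pics/ and viewed, about 12 in all and at most 16, crops included, and the job is handed in when it is done.

Besides the shell and the picture viewer there is one more tool, called after "Emit:" as name(argument=value, ...) on one line, values as JSON. step_arm: Moves the arm, as the interface text tells. Its arguments: {"type":"object","properties":{"motion":{"type":"array"},"grip_force":{"type":"number"}},"required":["motion"]}

```bash
mkdir -p pics; ls
python3 - <<'E'
from bench import *
import cv2,numpy as np,pickle
print(get_obs())
for n in ["top","scene"]:
    im=get_image(n); pickle.dump(im,open(f"{n}.pkl","wb"))
    cv2.imwrite(f"pics/{n}1.png",cv2.resize(im["pixels"][:,:,::-1],(800,600),interpolation=cv2.INTER_CUBIC))
    print(n,im["fovy"],im["cx"],im["cy"],im["D"],im["R"],im["t"])
    for o in ["tray","red_brass_c","blue_brass_c","white_brass_c","brass_round_c","red_steel_c","steel_round_c"]:
        print(o,[(np.round(d["point"],1).tolist(),round(d["confidence"],2)) for d in spot_point(n,o)])
E
```

```text
pics
{'clock': 0.0, 'joints': array([ 9.73203065e-01,  4.87436584e-02,  9.75865091e-02,  1.62198999e+00,
       -2.68801863e-06,  1.44299085e+00]), 'dq': array([ 5.62531018e-05, -1.49659560e-03, -2.63647295e-04, -1.02517795e-04,
        1.13706373e-03,  3.86922980e-04]), 'effort': array([-1.30647786e-04, -3.38780093e+01,  3.20016074e+01,  2.01810716e-02,
        5.62561036e-05, -6.86634664e-06]), 'ee_pos': array([0.23730439, 0.46756364, 0.20721523]), 'tcp_rot': array([-4.15777495e-04,  2.32739630e-01,  9.72538371e-01, -1.09941615e-03]), 'contact_force': array([ 0.7352359 , -1.40908718,  0.18368192]), 'ft_torque': array([ 0.00324594, -0.01744846,  0.02663118]), 'grip_width': 0.08505970870419709}
top 49.470116938124576 260.2759692496459 198.5620744384032 [-0.06986201  0.          0.          0.          0.        ] [[ 0.02872173 -0.99947742  0.0148307 ]
 [-0.99208812 -0.03031712 -0.12182788]
 [ 0.12221384 -0.01121425 -0.99244044]] [-0.21202033  0.45842346  1.28350871]
tray [([275.2, 181.0], 0.95), ([328.2, 280.8], 0.66)]
red_brass_c [([183.9, 127.4], 0.59)]
blue_brass_c [([225.9, 124.5], 0.61)]
white_brass_c [([216.3, 182.7], 0.47)]
brass_round_c [([176.9, 213.9], 0.6)]
red_steel_c [([219.9, 211.8], 0.48)]
steel_round_c [([226.1, 121.4], 0.5), ([177.6, 154.9], 0.41)]
scene 51.69362849750527 255.38816546636534 186.5095900139548 [0.02076889 0.         0.         0.         0.        ] [[ 0.42152126  0.90681673  0.00180052]
 [ 0.5067127  -0.23389085 -0.82978148]
 [-0.75203861  0.35068288 -0.55808552]] [ 9.25791789e-04 -2.51831753e-01  1.57449492e+00]
tray [([256.5, 210.9], 0.97), ([166.3, 173.9], 0.94), ([86.8, 224.0], 0.94)]
red_brass_c [([389.5, 218.9], 0.75)]
blue_brass_c [([346.8, 230.4], 0.6)]
white_brass_c [([311.1, 193.3], 0.67)]
brass_round_c [([328.8, 162.2], 0.62)]
red_steel_c [([293.9, 179.1], 0.57)]
steel_round_c []
```

View pics/top1.png

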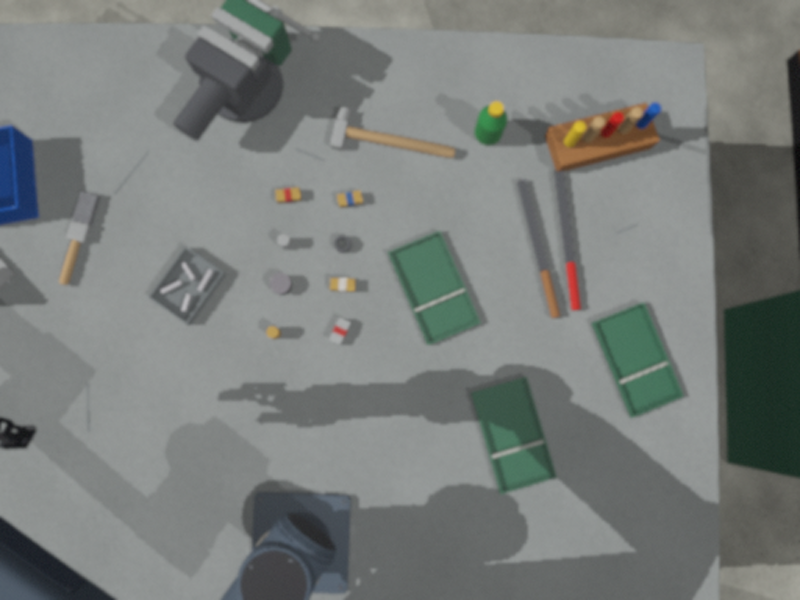

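View pics/scene1.png

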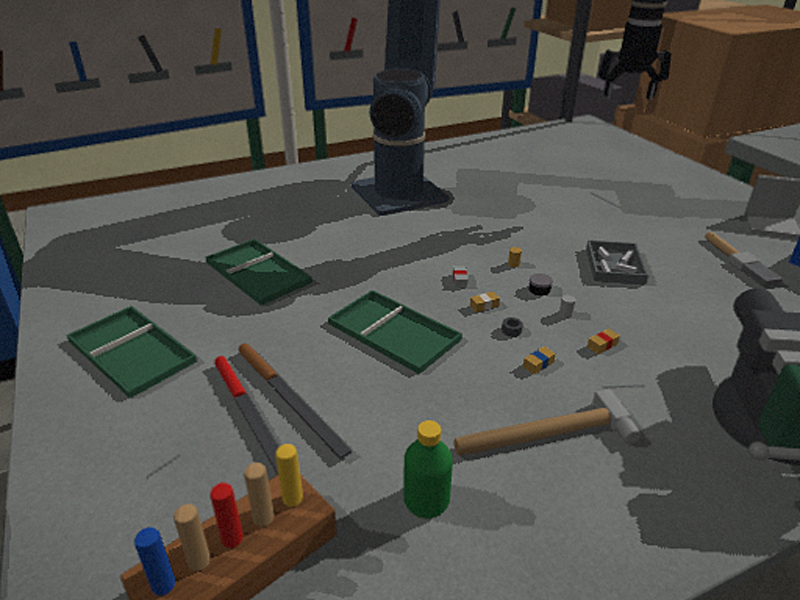

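The top view (800 px scale) shows three trays. The one farthest to the robot's left is at (435,287), with its divider at (440,300). Brass pieces: red (288,195), blue (350,199), white (343,284), round (273,332). Steel to leave: red blank (340,330), round (283,240).

```bash
cat > h.py <<'E'
from bench import *
import cv2,numpy as np,pickle
from scipy.spatial.transform import Rotation as Ro
def rot(q): return Ro.from_quat([q[1],q[2],q[3],q[0]]).as_matrix()
def K(im):
    f=192/np.tan(np.radians(im["fovy"])/2); return np.array([[f,0,im["cx"]],[0,f,im["cy"]],[0,0,1]])
def wrist():
    o=get_obs(); im=get_image("wrist")
    T=np.eye(4);T[:3,:3]=rot(o["tcp_rot"]);T[:3,3]=o["ee_pos"]
    C=T@im["T_tool_cam"]; im["R"]=C[:3,:3].T; im["t"]=-C[:3,:3].T@C[:3,3]; return im
def to_plane(im,px,h):
    p=cv2.undistortPoints(np.float64(px).reshape(-1,1,2),K(im),np.float64(im["D"])).reshape(-1,2)
    d=np.c_[p,np.ones(len(p))]@im["R"]; c=-im["R"].T@im["t"]
    return c+d*((h-c[2])/d[:,2])[:,None]
def proj(im,X):
    return cv2.projectPoints(np.float64(X).reshape(-1,1,3),cv2.Rodrigues(im["R"])[0],im["t"],K(im),np.float64(im["D"]))[0].reshape(-1,2)
def rect(im,mask,h,n=3,amin=30):
    cs=cv2.findContours(mask.astype(np.uint8),cv2.RETR_EXTERNAL,cv2.CHAIN_APPROX_NONE)[0]
    out=[]
    for c in sorted(cs,key=cv2.contourArea)[::-1][:n]:
        if cv2.contourArea(c)<amin: continue
        w=to_plane(im,c.reshape(-1,2),h)[:,:2]
        b=cv2.boxPoints(cv2.minAreaRect(np.float32(w*1000)))/1000
        e=[b[1]-b[0],b[2]-b[1]]; L=[np.linalg.norm(x) for x in e]; k=int(L[1]>L[0])
        out.append((b.mean(0),np.arctan2(e[k][1],e[k][0]),max(L),min(L),c.reshape(-1,2).mean(0)))
    return out
def show(r):
    for c,a,L,l,p in r: print(np.round(c,4),"yaw %.3f L %.4f l %.4f"%(a,L,l),"px",np.round(p))
E
python3 - <<'E'
from h import *
o=get_obs()
im=pickle.load(open("top.pkl","rb"))
hsv=cv2.cvtColor(im["pixels"],cv2.COLOR_RGB2HSV)
g=cv2.inRange(hsv,(65,70,30),(90,255,200)); g=cv2.morphologyEx(g,cv2.MORPH_CLOSE,np.ones((5,5)))
print("trays");show(rect(im,g,0.014,6,300))
y=cv2.inRange(hsv,(12,90,60),(32,255,255))
print("yellow");show(rect(im,y,0.02,20,8))
N={"red":(288,195),"blue":(350,199),"white":(343,284),"round":(273,332),"sred":(340,330),"sround":(283,240),"div":(440,300)}
for k,v in N.items(): print(k,np.round(to_plane(im,np.array(v)*.64,0.02),3))
w=wrist();print(w["T_tool_cam"],w["fovy"],w["D"])
E
```

```text
trays
[ 0.3427 -0.9407] yaw -0.036 L 0.3817 l 0.1632 px [490. 245.]
[ 0.3801 -0.674 ] yaw 0.401 L 0.2043 l 0.1181 px [408. 230.]
[ 0.5153 -0.2525] yaw 0.430 L 0.2023 l 0.1115 px [278. 185.]
[ 0.2215 -0.418 ] yaw 0.306 L 0.2025 l 0.1097 px [328. 280.]
[1.0879 0.1408] yaw 0.746 L 0.1944 l 0.0719 px [167.  17.]
yellow
[ 0.8527 -0.6044] yaw -1.270 L 0.2381 l 0.0994 px [387.  86.]
[ 0.8238 -0.1722] yaw 1.397 L 0.2201 l 0.0137 px [255.  90.]
[ 0.5103 -0.4902] yaw 0.247 L 0.0967 l 0.0159 px [352. 188.]
[0.5446 0.5039] yaw -0.202 L 0.0819 l 0.0127 px [ 44. 168.]
[ 0.905  -0.3765] yaw 0.042 L 0.0319 l 0.0303 px [317.  69.]
[0.4146 0.0714] yaw -1.540 L 0.0224 l 0.0190 px [175. 212.]
[0.7036 0.0405] yaw 0.291 L 0.0262 l 0.0189 px [189. 124.]
[0.7001 0.0727] yaw 0.057 L 0.0237 l 0.0130 px [179. 125.]
[ 0.7011 -0.0892] yaw 0.231 L 0.0250 l 0.0140 px [229. 126.]
[ 0.6932 -0.0559] yaw 0.355 L 0.0244 l 0.0133 px [218. 128.]
[ 0.5153 -0.0813] yaw 0.039 L 0.0194 l 0.0127 px [224. 182.]
[ 0.5159 -0.0478] yaw 0.043 L 0.0226 l 0.0096 px [214. 181.]
red [[0.7   0.055 0.02 ]]
blue [[ 0.695 -0.074  0.02 ]]
white [[ 0.516 -0.067  0.02 ]]
round [[0.413 0.071 0.02 ]]
sred [[ 0.421 -0.065  0.02 ]]
sround [[0.604 0.06  0.02 ]]
div [[ 0.489 -0.266  0.02 ]]
[[-3.24364479e-04 -9.55204118e-01 -2.95947609e-01  7.68543204e-02]
 [ 9.99999509e-01 -3.25775511e-05 -9.90871696e-04  9.49893857e-04]
 [ 9.36843476e-04 -2.95947785e-01  9.55203659e-01 -1.65293327e-01]
 [ 0.00000000e+00  0.00000000e+00  0.00000000e+00  1.00000000e+00]] 63.64378916382328 [0.01877793 0.         0.         0.         0.        ]
```

```bash
cat >> h.py <<'E'
def plan(p,yaw,n=None):
    """print rows (shift x,y,z, turn z) to bring TCP to p, tool x at yaw (tool down), equal world steps"""
    o=get_obs(); M=rot(o["tcp_rot"]); p0=o["ee_pos"]; y0=np.arctan2(M[1,0],M[0,0])
    d=np.array(p)-p0; dy=(yaw-y0+np.pi)%(2*np.pi)-np.pi
    tilt=M[:,2]; print("t %.2f tcp %s yaw %.3f tilt %s w %.4f F %s"%(o["clock"],np.round(p0,4),y0,np.round(tilt[:2],3),o["grip_width"],np.round(o["contact_force"],1)))
    n=n or int(np.ceil(max(np.linalg.norm(d)/.038,abs(dy)/.098,1)))
    print("n",n,"dyaw %.3f"%dy)
    for i in range(n):
        a=y0+dy*i/n; c,s=np.cos(a),np.sin(a)
        l=np.array([c*d[0]+s*d[1], s*d[0]-c*d[1], -d[2]])/n/.04
        print(np.round(l,2).tolist(),round(-dy/n/.1,2))
E
python3 - <<'E'
from h import *
plan((0.55,-0.03,0.23),np.pi/2)
E
```

```text
t 0.85 tcp [0.2377 0.4681 0.2084] yaw 2.672 tilt [0. 0.] w 0.0852 F [-0.1  0.1 -0. ]
n 16 dyaw -1.101
[-0.79, -0.47, -0.03] 0.69
[-0.82, -0.42, -0.03] 0.69
[-0.84, -0.36, -0.03] 0.69
[-0.87, -0.3, -0.03] 0.69
[-0.89, -0.24, -0.03] 0.69
[-0.9, -0.18, -0.03] 0.69
[-0.91, -0.12, -0.03] 0.69
[-0.92, -0.05, -0.03] 0.69
[-0.92, 0.01, -0.03] 0.69
[-0.92, 0.07, -0.03] 0.69
[-0.91, 0.13, -0.03] 0.69
[-0.9, 0.2, -0.03] 0.69
[-0.88, 0.26, -0.03] 0.69
[-0.86, 0.32, -0.03] 0.69
[-0.84, 0.38, -0.03] 0.69
[-0.81, 0.43, -0.03] 0.69
```

Emit:
step_arm(motion=[[0, -0.8, -0.47, -0.03, 0, 0, 0.69], [0, -0.82, -0.42, -0.03, 0, 0, 0.69], [0, -0.84, -0.36, -0.03, 0, 0, 0.69], [0, -0.87, -0.3, -0.03, 0, 0, 0.69], [0, -0.89, -0.24, -0.03, 0, 0, 0.69]], grip_force=60)

```text
clock: 1.27
ee_pos: [0.3348, 0.313, 0.2128]
tcp_rot: [-0.001, 0.396, 0.918, 0.001]
contact_force: [1.6, 0.2, -0.0]
grip_width: 0.0426
```

Emit:
step_arm(motion=[[0, -0.9, -0.18, -0.03, 0, 0, 0.69], [0, -0.91, -0.12, -0.03, 0, 0, 0.69], [0, -0.92, -0.05, -0.03, 0, 0, 0.69], [0, -0.92, 0.01, -0.03, 0, 0, 0.69], [0, -0.92, 0.07, -0.03, 0, 0, 0.69]])

```text
clock: 1.68
ee_pos: [0.4348, 0.1487, 0.2196]
tcp_rot: [-0.0, 0.554, 0.832, 0.003]
contact_force: [0.5, 0.3, -0.4]
grip_width: 0.0429
```

Emit:
step_arm(motion=[[0, -0.91, 0.13, -0.03, 0, 0, 0.69], [0, -0.9, 0.2, -0.03, 0, 0, 0.69], [0, -0.88, 0.26, -0.03, 0, 0, 0.69], [0, -0.86, 0.32, -0.03, 0, 0, 0.69], [0, -0.84, 0.38, -0.03, 0, 0, 0.69]])

```text
clock: 2.1
ee_pos: [0.5323, -0.0187, 0.2267]
tcp_rot: [0.0, 0.696, 0.718, 0.004]
contact_force: [0.4, 0.8, -0.8]
grip_width: 0.0431
```

Emit:
step_arm(motion=[[0, -0.81, 0.43, -0.03, 0, 0, 0.69], [0, 0, 0, 0, 0, 0, 0], [0, 0, 0, 0, 0, 0, 0]])

```text
clock: 2.35
ee_pos: [0.5541, -0.0601, 0.2261]
tcp_rot: [0.001, 0.725, 0.688, 0.003]
contact_force: [-1.0, 0.6, -0.3]
grip_width: 0.0425
```

Run:
```python
from h import *
im=wrist(); pickle.dump(im,open("w1.pkl","wb"))
cv2.imwrite("pics/w1.png",cv2.resize(im["pixels"][:,:,::-1],(800,600),interpolation=cv2.INTER_CUBIC))
hsv=cv2.cvtColor(im["pixels"],cv2.COLOR_RGB2HSV)
g=cv2.inRange(hsv,(65,70,30),(90,255,200)); g=cv2.morphologyEx(g,cv2.MORPH_CLOSE,np.ones((7,7)))
print("trays");show(rect(im,g,0.014,6,300))
y=cv2.inRange(hsv,(12,90,60),(32,255,255))
print("yellow");show(rect(im,y,0.02,20,40))
```

```text
trays
[ 0.5262 -0.2431] yaw 0.433 L 0.1908 l 0.1234 px [247. 284.]
[ 0.8908 -0.3578] yaw -0.721 L 0.1247 l 0.0179 px [486. 343.]
yellow
[0.4144 0.0726] yaw -0.281 L 0.0362 l 0.0249 px [117.  46.]
[0.6981 0.074 ] yaw 0.171 L 0.0304 l 0.0180 px [379.  30.]
[0.7032 0.0427] yaw 0.166 L 0.0302 l 0.0175 px [381.  61.]
[ 0.6924 -0.0525] yaw 0.236 L 0.0289 l 0.0212 px [366. 147.]
[ 0.5186 -0.0451] yaw -0.054 L 0.0243 l 0.0182 px [222. 149.]
[ 0.6996 -0.0858] yaw 0.043 L 0.0308 l 0.0192 px [371. 173.]
[ 0.5178 -0.0787] yaw -0.055 L 0.0239 l 0.0166 px [224. 176.]
[ 0.8004 -0.249 ] yaw 1.431 L 0.0712 l 0.0147 px [436. 282.]
[ 0.8188 -0.2473] yaw 1.373 L 0.0829 l 0.0102 px [451. 285.]
```

View pics/w1.png

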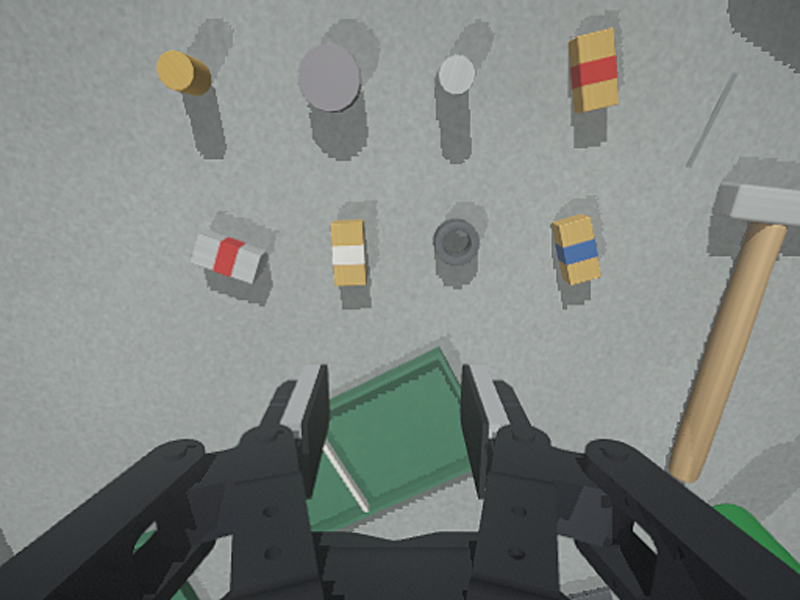

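Wrist view (800 px scale): brass round (180,72), red brass (595,70), white (348,252), blue (577,248). Steel red is at (230,257) and steel round at (457,74), and the dark ring and disc are distractors. I start with red.

Run:
```python
from h import *
plan((0.7,0.058,0.10),1.73)
```

```text
t 2.40 tcp [ 0.554  -0.0602  0.2257] yaw 1.519 tilt [0.007 0.002] w 0.0428 F [ 0.7 -0.9 -0.6]
n 6 dyaw 0.211
[0.52, 0.58, 0.52] -0.35
[0.5, 0.6, 0.52] -0.35
[0.48, 0.62, 0.52] -0.35
[0.46, 0.63, 0.52] -0.35
[0.44, 0.65, 0.52] -0.35
[0.41, 0.66, 0.52] -0.35
```

Emit:
step_arm(motion=[[0, 0.52, 0.58, 0.52, 0, 0, -0.35], [0, 0.5, 0.6, 0.52, 0, 0, -0.35], [0, 0.48, 0.62, 0.52, 0, 0, -0.35], [0, 0.46, 0.63, 0.52, 0, 0, -0.35], [0, 0.44, 0.65, 0.52, 0, 0, -0.35]])

```text
clock: 2.82
ee_pos: [0.6797, 0.0419, 0.1318]
tcp_rot: [0.009, 0.66, 0.752, 0.006]
contact_force: [0.2, -0.5, 0.3]
grip_width: 0.0428
```

Emit:
step_arm(motion=[[0, 0.41, 0.66, 0.52, 0, 0, -0.35], [0, 0, 0, 0, 0, 0, 0], [0, 0, 0, 0, 0, 0, 0]])

```text
clock: 3.07
ee_pos: [0.7023, 0.073, 0.0997]
tcp_rot: [0.003, 0.64, 0.768, 0.003]
contact_force: [-0.2, -0.4, 1.3]
grip_width: 0.043
```

```bash
cat >> h.py <<'E'
def blank(lo,hi,name,h=.02):
    im=wrist(); hsv=cv2.cvtColor(im["pixels"],cv2.COLOR_RGB2HSV)
    cv2.imwrite(f"pics/{name}.png",im["pixels"][:,:,::-1])
    y=cv2.inRange(hsv,(12,90,60),(32,255,255)); show(rect(im,y,h,4,60))
    m=y|cv2.inRange(hsv,lo,hi); m=cv2.morphologyEx(m,cv2.MORPH_CLOSE,np.ones((3,3)))
    print("whole");show(rect(im,m,h,4,100)); return im
E
python3 - <<'E'
from h import *
blank((0,120,60),(8,255,255),"red1")
plan((0.7,0.058,0.10),1.73,1)
E
```

```text
[ 0.5239 -0.0394] yaw -0.009 L 0.0349 l 0.0307 px [ 33. 274.]
[0.7009 0.0774] yaw 0.178 L 0.0242 l 0.0215 px [252. 185.]
[ 0.695  -0.0472] yaw -1.339 L 0.0310 l 0.0257 px [222. 309.]
[ 0.5247 -0.0759] yaw 0.369 L 0.0429 l 0.0236 px [ 32. 308.]
whole
[0.7038 0.0617] yaw -1.405 L 0.0538 l 0.0245 px [251. 202.]
[ 0.5239 -0.0394] yaw -0.009 L 0.0349 l 0.0307 px [ 33. 274.]
[ 0.695  -0.0472] yaw -1.339 L 0.0310 l 0.0257 px [222. 309.]
[ 0.5247 -0.0759] yaw 0.369 L 0.0429 l 0.0236 px [ 32. 308.]
t 3.12 tcp [0.7013 0.0735 0.0986] yaw 1.752 tilt [0.007 0.002] w 0.0426 F [-0.2  0.7 -1.3]
n 1 dyaw -0.022
[-0.37, -0.1, -0.04] 0.22
```

View pics/red1.png

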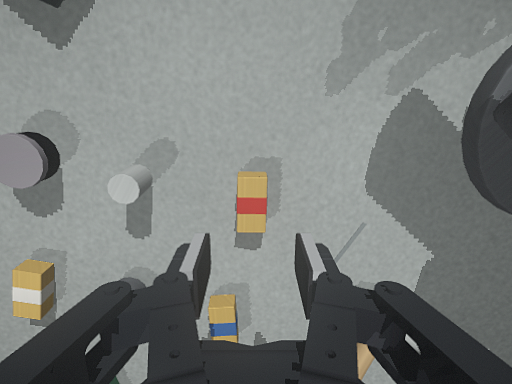

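Run:
```python
from h import *
plan((0.7035,0.0597,0.04),1.736)
```

```text
t 3.12 tcp [0.7013 0.0735 0.0986] yaw 1.752 tilt [0.007 0.002] w 0.0426 F [-0.2  0.7 -1.3]
n 2 dyaw -0.016
[-0.17, -0.0, 0.73] 0.08
[-0.17, -0.0, 0.73] 0.08
```

Emit:
step_arm(motion=[[0, -0.17, 0, 0.73, 0, 0, 0.08], [0, -0.17, 0, 0.73, 0, 0, 0.08], [0, 0, 0, 0, 0, 0, 0]])

```text
clock: 3.37
ee_pos: [0.705, 0.0616, 0.0467]
tcp_rot: [0.006, 0.646, 0.764, 0.006]
contact_force: [-1.4, 0.2, -1.7]
grip_width: 0.0426
```

Run:
```python
from h import *
plan((0.7035,0.0597,0.013),1.736,1)
```

```text
t 3.37 tcp [0.705  0.0616 0.0467] yaw 1.738 tilt [0.016 0.001] w 0.0426 F [-1.4  0.2 -1.7]
n 1 dyaw -0.002
[-0.04, -0.04, 0.84] 0.02
```

Emit:
step_arm(motion=[[0, -0.04, -0.04, 0.6, 0.16, 0, 0], [0, 0, 0, 0.15, 0, 0, 0], [0, 0, 0, 0, 0, 0, 0]])

```text
clock: 3.62
ee_pos: [0.7043, 0.0591, 0.0249]
tcp_rot: [0.003, 0.646, 0.763, 0.002]
contact_force: [0.7, -0.4, 0.8]
grip_width: 0.0425
```

Run:
```python
from h import *
plan((0.7035,0.0597,0.013),1.736,1)
```

```text
t 3.62 tcp [0.7043 0.0591 0.0249] yaw 1.737 tilt [ 0.008 -0.001] w 0.0425 F [ 0.7 -0.4  0.8]
n 1 dyaw -0.001
[0.02, -0.02, 0.3] 0.01
```

Emit:
step_arm(motion=[[0, 0, 0, 0.3, 0.08, 0, 0], [0, 0, 0, 0.05, 0, 0, 0], [0.6, 0, 0, 0, 0, 0, 0], [0.6, 0, 0, 0, 0, 0, 0]])

```text
clock: 3.95
ee_pos: [0.7075, 0.0591, 0.019]
tcp_rot: [0.005, 0.646, 0.763, 0.002]
contact_force: [-0.2, 0.1, 0.3]
grip_width: 0.0194
```

Emit:
step_arm(motion=[[0.6, 0, 0, 0, 0, 0, 0], [0.6, 0, 0, 0, 0, 0, 0], [0.6, 0, 0, -0.3, 0, 0, 0], [0.6, 0, 0, -0.7, 0, 0, 0], [0.6, 0, 0, -0.7, 0, 0, 0]])

```text
clock: 4.37
ee_pos: [0.7023, 0.0596, 0.0836]
tcp_rot: [-0.0, 0.646, 0.763, -0.002]
contact_force: [0.8, 0.4, 1.3]
grip_width: 0.0174
```

Run:
```python
from h import *
# camera view pose of tray: TCP ~0.1 beyond tray centre toward the divider side
c=np.array([.515,-.2525]); u=np.array([np.cos(.43),np.sin(.43)])
p=c-0.07*u; print(p)
plan((p[0],p[1],0.15),.43)
```

```text
[ 0.4513724  -0.28168096]
t 4.37 tcp [0.7023 0.0596 0.0836] yaw 1.737 tilt [-0.002 -0.002] w 0.0174 F [0.8 0.4 1.3]
n 14 dyaw -1.307
[-0.53, -0.54, -0.12] 0.93
[-0.58, -0.49, -0.12] 0.93
[-0.62, -0.44, -0.12] 0.93
[-0.66, -0.38, -0.12] 0.93
[-0.69, -0.31, -0.12] 0.93
[-0.71, -0.25, -0.12] 0.93
[-0.73, -0.18, -0.12] 0.93
[-0.75, -0.11, -0.12] 0.93
[-0.76, -0.04, -0.12] 0.93
[-0.76, 0.03, -0.12] 0.93
[-0.75, 0.1, -0.12] 0.93
[-0.74, 0.17, -0.12] 0.93
[-0.72, 0.24, -0.12] 0.93
[-0.69, 0.3, -0.12] 0.93
```

The fingers closed to 17 mm, so they missed the blank. Looking again.

Run:
```python
from h import *
im=blank((0,120,60),(8,255,255),"red2"); print(get_obs()["grip_width"])
print(proj(im,[[.7035,.0597,.02],[.7023,.0596,.013]]))
d=im["z_map"]; o=get_obs()
```

```text
[ 0.5242 -0.0394] yaw -0.024 L 0.0355 l 0.0307 px [ 24. 273.]
[0.7011 0.0772] yaw 0.167 L 0.0240 l 0.0205 px [256. 174.]
[ 0.5254 -0.0755] yaw 0.372 L 0.0441 l 0.0237 px [ 25. 308.]
[0.7064 0.0436] yaw 0.167 L 0.0241 l 0.0163 px [255. 215.]
whole
[0.7039 0.0615] yaw -1.416 L 0.0527 l 0.0244 px [255. 193.]
[ 0.5242 -0.0394] yaw -0.024 L 0.0355 l 0.0307 px [ 24. 273.]
[ 0.5254 -0.0755] yaw 0.372 L 0.0441 l 0.0237 px [ 25. 308.]
[ 0.7011 -0.0461] yaw -1.417 L 0.0314 l 0.0125 px [234. 310.]
0.017188868159933562
[[254.75539166 196.13028071]
 [253.2163894  193.20945581]]
```

View pics/red2.png

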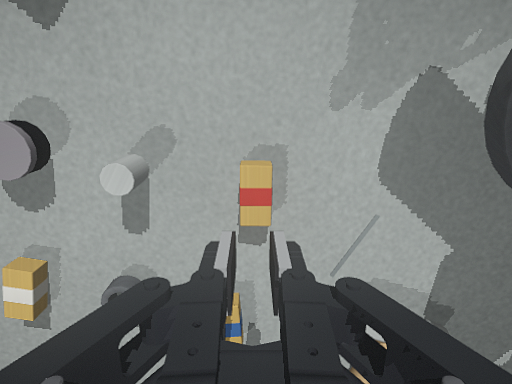

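Run:
```python
from h import *
im=wrist(); 
for r,c in [(170,256),(215,256),(195,256),(190,290),(150,256)]:
    z=im["z_map"][r,c]; f=K(im)
    X=(np.array([(c-im["cx"])/f[0,0]*z,(r-im["cy"])/f[0,0]*z,z])-im["t"])@im["R"]; print(r,c,np.round(X,4))
print(get_obs()["joints"])
plan((0.7035,0.0597,0.03),1.73)
```

```text
170 256 [0.7058 0.0784 0.0195]
215 256 [0.7123 0.0408 0.0197]
195 256 [0.7094 0.0575 0.0185]
190 290 [ 0.7395  0.0605 -0.0011]
150 256 [0.704  0.0909 0.0013]
[-0.00917221  0.53269176  0.45680134  1.48310702 -0.00237124  1.39517018]
t 4.47 tcp [0.7073 0.0596 0.0911] yaw 1.737 tilt [ 0.012 -0.002] w 0.0170 F [ 0.6 -0.4  0.4]
n 2 dyaw -0.007
[0.01, -0.05, 0.76] 0.04
[0.01, -0.05, 0.76] 0.04
```

Emit:
step_arm(motion=[[0, 0, 0, 0.6, 0, 0, 0], [0, 0, 0, 0.5, 0, 0, 0], [0, 0, 0, 0.3, 0, 0, 0], [0, 0, 0, 0, 0, 0, 0]])

```text
clock: 4.8
ee_pos: [0.7136, 0.0595, 0.0421]
tcp_rot: [0.011, 0.646, 0.763, 0.008]
contact_force: [-0.5, 0.0, -0.4]
grip_width: 0.0428
```

Run:
```python
from h import *
plan((0.7035,0.0597,0.012),1.73,1);print(get_obs()["joints"])
```

```text
t 4.80 tcp [0.7136 0.0595 0.0421] yaw 1.737 tilt [ 0.027 -0.003] w 0.0428 F [-0.5  0.  -0.4]
n 1 dyaw -0.007
[0.05, -0.25, 0.75] 0.07
[-0.00924143  0.54279858  0.37316913  1.37464041 -0.00238576  1.39501806]
```

Emit:
step_arm(motion=[[0, 0, -0.25, 0.4, 0.27, 0, 0], [0, 0, 0, 0.2, 0, 0, 0], [0, 0, 0, 0, 0, 0, 0]])

```text
clock: 5.05
ee_pos: [0.7032, 0.0576, 0.0164]
tcp_rot: [0.001, 0.646, 0.763, -0.004]
contact_force: [-0.1, 0.4, 0.4]
grip_width: 0.0426
```

Run:
```python
from h import *
plan((0.7035,0.0597,0.012),1.73,1);print(get_obs()["joints"])
```

```text
t 5.05 tcp [0.7032 0.0576 0.0164] yaw 1.737 tilt [-0.003 -0.008] w 0.0426 F [-0.1  0.4  0.4]
n 1 dyaw -0.007
[0.05, 0.02, 0.11] 0.07
[-0.00957198  0.56109124  0.34781674  1.36031212 -0.00759399  1.39471714]
```

Emit:
step_arm(motion=[[0, 0.05, 0.02, 0.13, 0, 0, 0], [0, 0, 0, 0, 0, 0, 0]])

```text
clock: 5.22
ee_pos: [0.7028, 0.0598, 0.0096]
tcp_rot: [0.0, 0.646, 0.763, -0.005]
contact_force: [-0.3, 0.1, -0.8]
grip_width: 0.0426
```

Emit:
step_arm(motion=[[0.8, 0, 0, 0, 0, 0, 0], [0.8, 0, 0, 0, 0, 0, 0], [0.8, 0, 0, 0, 0, 0, 0]])

```text
clock: 5.47
ee_pos: [0.7034, 0.06, 0.0102]
tcp_rot: [0.001, 0.646, 0.763, -0.004]
contact_force: [-0.0, -0.5, 0.2]
grip_width: 0.0088
```

Run:
```python
from h import *
im=blank((0,120,60),(8,255,255),"red3")
plan((.7035,.0597,.012),1.73,1)
```

```text
[0.7009 0.0783] yaw 0.168 L 0.0245 l 0.0229 px [254. 207.]
[0.7054 0.0437] yaw -1.401 L 0.0162 l 0.0104 px [252. 265.]
whole
[0.7036 0.0628] yaw -1.403 L 0.0544 l 0.0247 px [255. 228.]
t 5.52 tcp [0.7035 0.06   0.0104] yaw 1.737 tilt [-0.004 -0.008] w 0.0086 F [-0.3  0.6  0.2]
n 1 dyaw -0.007
[-0.01, -0.0, -0.04] 0.07
```

View pics/red3.png

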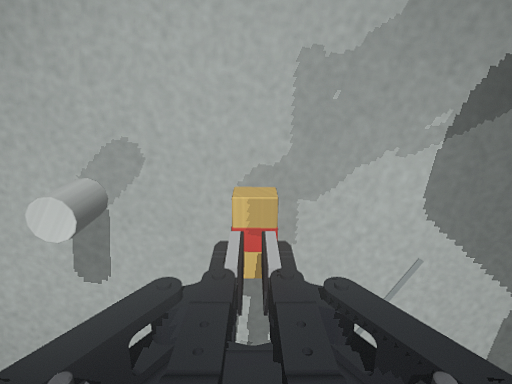

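Run:
```python
from h import *
im=wrist(); f=K(im)[0,0]; T=im["T_tool_cam"]
for r in (236,245,260,280):
  for c in range(216,296,5):
    z=im["z_map"][r,c]
    X=T[:3,:3]@np.array([(c-im["cx"])/f*z,(r-im["cy"])/f*z,z])+T[:3,3]; print(c,np.round(X*1000).astype(int).tolist(),end=" ")
  print("row",r)
```

```text
216 [-8, -23, 10] 221 [-8, -20, 10] 226 [-8, -17, 10] 231 [13, -11, -33] 236 [13, -8, -33] 241 [13, -6, -33] 246 [1, -4, -10] 251 [1, -1, -9] 256 [1, 1, -10] 261 [8, 4, -24] 266 [13, 6, -33] 271 [13, 8, -33] 276 [1, 13, -9] 281 [-8, 17, 10] 286 [-8, 20, 10] 291 [-8, 24, 10] row 236
216 [9, -18, -34] 221 [9, -15, -34] 226 [9, -13, -34] 231 [12, -10, -41] 236 [12, -8, -41] 241 [13, -6, -42] 246 [-4, -4, -10] 251 [-4, -1, -10] 256 [-4, 1, -10] 261 [4, 4, -25] 266 [12, 6, -41] 271 [12, 8, -41] 276 [12, 10, -41] 281 [9, 13, -34] 286 [8, 15, -33] 291 [-15, 24, 11] row 245
216 [8, -16, -47] 221 [9, -14, -48] 226 [13, -11, -55] 231 [12, -9, -54] 236 [13, -7, -55] 241 [13, -5, -55] 246 [-14, -4, -9] 251 [-13, -1, -10] 256 [-14, 2, -9] 261 [-3, 4, -27] 266 [13, 5, -55] 271 [13, 7, -55] 276 [13, 9, -55] 281 [9, 12, -49] 286 [9, 14, -48] 291 [9, 16, -48] row 260
216 [14, -13, -71] 221 [13, -12, -69] 226 [13, -10, -69] 231 [14, -8, -70] 236 [9, -7, -62] 241 [6, -5, -59] 246 [-41, -5, 11] 251 [-41, -1, 11] 256 [-40, 2, 11] 261 [-40, 5, 11] 266 [7, 5, -59] 271 [14, 6, -71] 276 [14, 8, -70] 281 [14, 10, -70] 286 [13, 11, -70] 291 [13, 13, -69] row 280
```

The depth map puts the fingertips about 28 mm behind the reported TCP, not 11 mm ahead as the text says. That explains why the fingers closed above the blank. I'll open, go lower and check by depth again.

Emit:
step_arm(motion=[[0, 0, 0, 0, 0, 0, 0], [0, 0, 0, 0, 0, 0, 0], [0, 0, 0, 0, 0, 0, 0]])

```text
clock: 5.82
ee_pos: [0.7043, 0.0599, 0.0117]
tcp_rot: [0.002, 0.646, 0.763, -0.003]
contact_force: [0.6, -0.0, -0.2]
grip_width: 0.0424
```

```bash
cat >> h.py <<'E'
def tips(im=None):
    im=im or wrist(); f=K(im)[0,0]; T=im["T_tool_cam"]
    c,r=np.meshgrid(np.arange(512),np.arange(384)); z=im["z_map"]
    X=np.stack([(c-im["cx"])/f*z,(r-im["cy"])/f*z,z],-1)@T[:3,:3].T+T[:3,3]
    m=(z>0)&(z<.25)&(abs(X[...,0])<16)if 0 else (z>0.02)&(abs(X[...,0])<.016)&(abs(X[...,1])<.06)&(X[...,2]<.05)
    # histogram of tool z over the finger strip, by side
    for s in (-1,1):
        q=X[m&(np.sign(X[...,1])==s)]
        for lo in range(-60,20,5):
            k=q[(q[:,2]*1000>=lo)&(q[:,2]*1000<lo+5)]
            if len(k)>3: print(s,lo,len(k),"x",np.round(k[:,0].min()*1000),np.round(k[:,0].max()*1000),"y",np.round(k[:,1].min()*1000),np.round(k[:,1].max()*1000))
    return im
E
python3 - <<'E'
from h import *
tips(); print(get_obs()["grip_width"],get_obs()["ee_pos"])
E
```

```text
-1 -60 241 x -10.0 13.0 y -35.0 -21.0
-1 -55 294 x -10.0 13.0 y -35.0 -21.0
-1 -50 254 x -9.0 13.0 y -36.0 -21.0
-1 -45 231 x -10.0 13.0 y -35.0 -21.0
-1 -40 199 x -10.0 13.0 y -35.0 -21.0
-1 -35 167 x -9.0 13.0 y -35.0 -21.0
-1 -30 69 x -9.0 13.0 y -28.0 -21.0
-1 -25 8 x -7.0 9.0 y -22.0 -22.0
-1 -10 1199 x -16.0 16.0 y -13.0 -0.0
-1 10 3193 x -16.0 16.0 y -60.0 -14.0
1 -60 242 x -10.0 13.0 y 20.0 34.0
1 -55 287 x -10.0 13.0 y 20.0 34.0
1 -50 260 x -9.0 13.0 y 20.0 34.0
1 -45 221 x -10.0 13.0 y 21.0 34.0
1 -40 212 x -10.0 13.0 y 20.0 34.0
1 -35 158 x -9.0 13.0 y 20.0 34.0
1 -30 75 x -8.0 13.0 y 20.0 27.0
1 -25 5 x -4.0 9.0 y 21.0 21.0
1 -10 1128 x -16.0 16.0 y 0.0 12.0
1 5 5 x -5.0 12.0 y 20.0 50.0
1 10 3227 x -16.0 16.0 y 14.0 60.0
0.04286561203564459 [0.70437662 0.05987806 0.01173861]
```

Emit:
step_arm(motion=[[0, -0.05, 0, 0.3, 0, 0, 0], [0, 0, 0, 0.2, 0, 0, 0], [0, 0, 0, 0, 0, 0, 0]])

```text
clock: 6.12
ee_pos: [0.7056, 0.0575, -0.009]
tcp_rot: [0.003, 0.646, 0.763, -0.003]
contact_force: [-0.9, -0.6, -0.6]
grip_width: 0.0427
```

Run:
```python
from h import *
plan((0.7035,0.058,-0.023),1.73,1)
```

```text
t 6.12 tcp [ 0.7056  0.0575 -0.009 ] yaw 1.737 tilt [ 0.001 -0.008] w 0.0427 F [-0.9 -0.6 -0.6]
n 1 dyaw -0.007
[0.02, -0.05, 0.35] 0.07
```

Emit:
step_arm(motion=[[0, 0, -0.05, 0.2, 0, 0, 0], [0, 0, 0, 0.1, 0, 0, 0], [0, 0, 0, 0, 0, 0, 0]])

```text
clock: 6.37
ee_pos: [0.7019, 0.0569, -0.0245]
tcp_rot: [0.001, 0.646, 0.763, -0.004]
contact_force: [0.0, -0.5, 1.5]
grip_width: 0.0431
```

Run:
```python
from h import *
tips()
plan((0.7035,0.058,-0.023),1.73,1)
```

```text
-1 -60 250 x -10.0 13.0 y -35.0 -22.0
-1 -55 297 x -10.0 13.0 y -35.0 -22.0
-1 -50 500 x -16.0 16.0 y -36.0 -0.0
-1 -45 1403 x -16.0 16.0 y -36.0 -0.0
-1 -40 210 x -10.0 13.0 y -35.0 -22.0
-1 -35 163 x -9.0 13.0 y -35.0 -22.0
-1 -30 440 x -16.0 16.0 y -60.0 -12.0
-1 -25 3345 x -16.0 16.0 y -60.0 -12.0
1 -60 244 x -10.0 13.0 y 21.0 34.0
1 -55 281 x -9.0 13.0 y 21.0 34.0
1 -50 673 x -16.0 16.0 y 0.0 34.0
1 -45 1911 x -16.0 16.0 y 0.0 34.0
1 -40 211 x -10.0 13.0 y 21.0 34.0
1 -35 159 x -10.0 13.0 y 21.0 34.0
1 -30 763 x -16.0 16.0 y 17.0 60.0
1 -25 2391 x -16.0 16.0 y 17.0 60.0
t 6.42 tcp [ 0.7022  0.0569 -0.0241] yaw 1.737 tilt [-0.002 -0.008] w 0.0427 F [-0.1  0.6 -1.2]
n 1 dyaw -0.007
[0.02, 0.04, -0.03] 0.07
```

Emit:
step_arm(motion=[[0, 0.02, 0.03, -0.15, 0, 0, 0], [0.8, 0, 0, 0, 0, 0, 0], [0.8, 0, 0, 0, 0, 0, 0], [0.8, 0, 0, 0, 0, 0, 0]])

```text
clock: 6.75
ee_pos: [0.7037, 0.0582, -0.0169]
tcp_rot: [0.002, 0.646, 0.763, -0.003]
contact_force: [-1.4, -0.4, -2.2]
grip_width: 0.0231
```

Emit:
step_arm(motion=[[0.8, 0, 0, 0, 0, 0, 0], [0.8, 0, 0, 0, 0, 0, 0]])

```text
clock: 6.92
ee_pos: [0.7031, 0.0583, -0.0176]
tcp_rot: [0.001, 0.646, 0.763, -0.004]
contact_force: [0.3, -0.6, -1.9]
grip_width: 0.0236
```

Emit:
step_arm(motion=[[0.8, 0, 0, -0.5, 0, 0, 0], [0.8, 0, 0, -0.9, 0, 0, 0], [0.8, 0, 0, -0.9, 0, 0, 0]])

```text
clock: 7.17
ee_pos: [0.6928, 0.059, 0.0604]
tcp_rot: [-0.01, 0.646, 0.763, -0.013]
contact_force: [0.7, -0.4, -1.9]
grip_width: 0.0238
```

Run:
```python
from h import *
plan((0.451,-.282,0.12),.43)
```

```text
t 7.17 tcp [0.6928 0.059  0.0604] yaw 1.737 tilt [-0.032 -0.007] w 0.0238 F [ 0.7 -0.4 -1.9]
n 14 dyaw -1.307
[-0.53, -0.53, -0.11] 0.93
[-0.58, -0.48, -0.11] 0.93
[-0.62, -0.42, -0.11] 0.93
[-0.65, -0.36, -0.11] 0.93
[-0.68, -0.3, -0.11] 0.93
[-0.71, -0.23, -0.11] 0.93
[-0.73, -0.17, -0.11] 0.93
[-0.74, -0.1, -0.11] 0.93
[-0.75, -0.03, -0.11] 0.93
[-0.75, 0.04, -0.11] 0.93
[-0.74, 0.11, -0.11] 0.93
[-0.72, 0.18, -0.11] 0.93
[-0.7, 0.25, -0.11] 0.93
[-0.68, 0.31, -0.11] 0.93
```

Emit:
step_arm(motion=[[0.8, -0.53, -0.53, -0.11, -0.16, 0, 0.93], [0.8, -0.58, -0.48, -0.11, -0.16, 0, 0.93], [0.8, -0.62, -0.42, -0.11, 0, 0, 0.93], [0.8, -0.65, -0.36, -0.11, 0, 0, 0.93], [0.8, -0.68, -0.3, -0.11, 0, 0, 0.93]])

```text
clock: 7.58
ee_pos: [0.6135, -0.06, 0.0917]
tcp_rot: [0.007, 0.807, 0.59, 0.007]
contact_force: [0.2, -0.9, -2.7]
grip_width: 0.0234
```

Emit:
step_arm(motion=[[0.8, -0.71, -0.23, -0.11, 0, 0, 0.93], [0.8, -0.73, -0.17, -0.11, 0, 0, 0.93], [0.8, -0.74, -0.1, -0.11, 0, 0, 0.93], [0.8, -0.75, -0.03, -0.11, 0, 0, 0.93], [0.8, -0.75, 0.04, -0.11, 0, 0, 0.93]])

```text
clock: 8.0
ee_pos: [0.5172, -0.1847, 0.1114]
tcp_rot: [0.004, 0.926, 0.378, 0.008]
contact_force: [0.1, -0.6, -2.7]
grip_width: 0.0232
```

Emit:
step_arm(motion=[[0.8, -0.74, 0.11, -0.11, 0, 0, 0.93], [0.8, -0.72, 0.18, -0.11, 0, 0, 0.93], [0.8, -0.7, 0.25, -0.11, 0, 0, 0.93], [0.8, -0.4, 0.2, -0.11, 0, 0, 0.5], [0.8, 0, 0, 0, 0, 0, 0]])

```text
clock: 8.42
ee_pos: [0.4438, -0.2778, 0.1283]
tcp_rot: [0.004, 0.978, 0.208, 0.006]
contact_force: [1.1, 0.3, -1.8]
grip_width: 0.0236
```

```bash
cat >> h.py <<'E'
from scipy.optimize import minimize
def trayfit(im,x0=(.515,-.2525,.43-np.pi)):
    hsv=cv2.cvtColor(im["pixels"],cv2.COLOR_RGB2HSV)
    g=cv2.inRange(hsv,(65,60,25),(90,255,220))
    z=im["z_map"]; c,r=np.meshgrid(np.arange(512),np.arange(384)); k=K(im)
    und=cv2.undistortPoints(np.stack([c,r],-1).reshape(-1,1,2).astype(float),k,np.float64(im["D"])).reshape(384,512,2)
    X=(np.dstack([und*z[...,None],z])-im["t"])@im["R"]
    P=X[(g>0)&(z>0)&(X[...,2]<.025)&(X[...,2]>-.01)&(np.hypot(X[...,0]-x0[0],X[...,1]-x0[1])<.17)]
    rim=P[P[:,2]>.009][:,:2]
    def loc(v,Q): d=Q-v[:2]; C,S=np.cos(v[2]),np.sin(v[2]); return np.c_[C*d[:,0]+S*d[:,1],-S*d[:,0]+C*d[:,1]]
    def cost(v):
        l=loc(v,rim); e=np.minimum(abs(abs(l[:,0])-.103),abs(abs(l[:,1])-.057)); e=np.minimum(e,.01); return (e**2).mean()
    best=min((minimize(cost,np.array(x0)+d,method="Nelder-Mead",options=dict(xatol=1e-5,fatol=1e-10)) for d in [np.array([a,b,t]) for a in(-.012,0,.012) for b in(-.012,0,.012) for t in(-.05,0,.05)]),key=lambda s:s.fun)
    fl=P[P[:,2]<.008]; l=loc(best.x,rim)
    print("tray",np.round(best.x,4),"rms %.4f"%best.fun**.5,"n",len(rim),"floor z %.4f"%(np.median(fl[:,2]) if len(fl) else 0),"rim ext",np.round([*l.min(0),*l.max(0)],3))
    w=cv2.inRange(hsv,(0,0,130),(179,40,255)); Q=X[(w>0)&(X[...,2]>.006)&(X[...,2]<.02)]; lq=loc(best.x,Q[:,:2]); lq=lq[(abs(lq[:,1])<.05)&(abs(lq[:,0])<.09)]
    if len(lq): print("divider x med %.4f n %d"%(np.median(lq[:,0]),len(lq)))
    return best.x
E
python3 - <<'E'
from h import *
im=wrist(); pickle.dump(im,open("w4.pkl","wb"))
cv2.imwrite("pics/tray1.png",im["pixels"][:,:,::-1])
trayfit(im); plan((.45,-.28,.12),.43,1)
E
```

```text
tray [ 0.5188 -0.2493 -2.7076] rms 0.0013 n 2514 floor z 0.0038 rim ext [-0.067 -0.059  0.106  0.059]
divider x med 0.0294 n 569
t 8.47 tcp [ 0.4444 -0.2765  0.1278] yaw 0.422 tilt [ 0.014 -0.003] w 0.0236 F [-0.3 -0.6 -2.3]
n 1 dyaw 0.008
[0.09, 0.14, 0.19] -0.08
```

View pics/tray1.png

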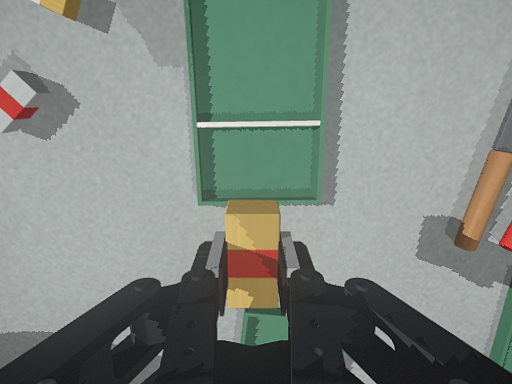

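```bash
cat >> h.py <<'E'
TR=np.array([.5188,-.2493,-2.7076])
def T2W(x,y=0): C,S=np.cos(TR[2]),np.sin(TR[2]); return np.array([TR[0]+C*x-S*y,TR[1]+S*x+C*y])
def held(im,lo=None,hi=None):
    hsv=cv2.cvtColor(im["pixels"],cv2.COLOR_RGB2HSV); m=cv2.inRange(hsv,(12,90,60),(32,255,255))
    if lo: m|=cv2.inRange(hsv,lo,hi)
    z=im["z_map"];c,r=np.meshgrid(np.arange(512),np.arange(384));f=K(im)[0,0];T=im["T_tool_cam"]
    X=np.stack([(c-im["cx"])/f*z,(r-im["cy"])/f*z,z],-1)@T[:3,:3].T+T[:3,3]
    q=X[(m>0)&(abs(X[...,0])<.05)&(abs(X[...,1])<.02)&(X[...,2]<0.0)&(X[...,2]>-.065)]*1000
    t=np.percentile(q[:,2],10); k=q[q[:,2]<t+3]
    print("held top z %.1f"%t,"x",np.round(np.percentile(k[:,0],[1,99]),1),"y",np.round(np.percentile(k[:,1],[1,99]),1),"zmax %.1f"%q[:,2].max())
E
python3 - <<'E'
from h import *
held(pickle.load(open("w4.pkl","rb")),(0,120,60),(8,255,255))
p=T2W(-.0085); print(p); plan((*p,.05),.434)
E
```

```text
held top z -38.3 x [-24.7  24.4] y [-13.4  10.3] zmax -18.4
[ 0.526512   -0.24572578]
t 8.47 tcp [ 0.4444 -0.2765  0.1278] yaw 0.422 tilt [ 0.014 -0.003] w 0.0236 F [-0.3 -0.6 -2.3]
n 4 dyaw 0.012
[0.55, 0.03, 0.49] -0.03
[0.55, 0.04, 0.49] -0.03
[0.55, 0.04, 0.49] -0.03
[0.55, 0.04, 0.49] -0.03
```

Emit:
step_arm(motion=[[0.8, 0.55, 0.04, 0.4, 0.09, -0.11, -0.03], [0.8, 0.55, 0.04, 0.45, 0, 0, -0.03], [0.8, 0.55, 0.04, 0.45, 0, 0, -0.03], [0.8, 0.5, 0.04, 0.45, 0, 0, -0.03], [0.8, 0, 0, 0, 0, 0, 0]])

```text
clock: 8.88
ee_pos: [0.5303, -0.2438, 0.0564]
tcp_rot: [-0.0, 0.976, 0.217, 0.002]
contact_force: [-0.5, -0.2, -4.3]
grip_width: 0.0235
```

```bash
cat >> h.py <<'E'
def fine(p,yaw):
    """one-step correction incl. tilt: shift xyz, turn xyz in row units"""
    o=get_obs(); M=rot(o["tcp_rot"]); d=M.T@(np.array(p)-o["ee_pos"])/.04
    c,s=np.cos(yaw),np.sin(yaw); G=np.array([[c,s,0],[s,-c,0],[0,0,-1.]]).T
    r=Ro.from_matrix(M.T@G).as_rotvec()/.1
    print("t %.2f tcp %s w %.4f F %s | shift %s turn %s"%(o["clock"],np.round(o["ee_pos"],4),o["grip_width"],np.round(o["contact_force"],1),np.round(d,2),np.round(r,2)))
E
python3 - <<'E'
from h import *
fine((*T2W(-.0095),-.011),.434)
E
```

```text
t 8.88 tcp [ 0.5303 -0.2438  0.0564] w 0.0235 F [-0.5 -0.2 -4.3] | shift [-0.09  0.    1.68] turn [ 0.01 -0.04  0.03]
```

Emit:
step_arm(motion=[[0.8, -0.05, 0, 0.5, 0, 0, 0], [0.8, -0.04, 0, 0.5, 0, 0, 0], [0.8, 0, 0, 0.3, 0, 0, 0], [0.8, 0, 0, 0, 0, 0, 0]])

```text
clock: 9.22
ee_pos: [0.5289, -0.2393, 0.0005]
tcp_rot: [-0.002, 0.975, 0.222, 0.001]
contact_force: [-1.4, 0.3, -2.8]
grip_width: 0.0232
```

Run:
```python
from h import *
fine((*T2W(-.0095),-.012),.434)
```

```text
t 9.22 tcp [ 5.289e-01 -2.393e-01  5.000e-04] w 0.0232 F [-1.4  0.3 -2.8] | shift [-0.1   0.12  0.31] turn [-0.04 -0.03  0.14]
```

Emit:
step_arm(motion=[[0.8, -0.1, 0.12, 0.2, 0, 0, 0.14], [0.8, 0, 0, 0.05, 0, 0, 0], [0.8, 0, 0, 0, 0, 0, 0]])

```text
clock: 9.47
ee_pos: [0.5274, -0.2449, -0.0095]
tcp_rot: [-0.002, 0.976, 0.216, 0.001]
contact_force: [0.3, -0.1, -1.4]
grip_width: 0.0235
```

Run:
```python
from h import *
fine((*T2W(-.0095),-.012),.434)
```

```text
t 9.47 tcp [ 0.5274 -0.2449 -0.0095] w 0.0235 F [ 0.3 -0.1 -1.4] | shift [-0.    0.01  0.06] turn [-0.04 -0.03  0.01]
```

Emit:
step_arm(motion=[[0.8, 0, 0, 0.07, 0, 0, 0], [0.8, 0, 0, 0, 0, 0, 0], [0, 0, 0, 0, 0, 0, 0], [0, 0, 0, 0, 0, 0, 0], [0, 0, 0, -0.3, 0, 0, 0]])

```text
clock: 9.88
ee_pos: [0.5286, -0.2467, 0.0026]
tcp_rot: [-0.001, 0.977, 0.215, 0.003]
contact_force: [-0.8, -0.3, -0.3]
grip_width: 0.0425
```

Emit:
step_arm(motion=[[0, 0, 0, -0.8, 0, 0, 0], [0, 0, 0, -0.8, 0, 0, 0], [0, 0, 0, -0.8, 0, 0, 0]])

```text
clock: 10.13
ee_pos: [0.5247, -0.2449, 0.0989]
tcp_rot: [-0.004, 0.977, 0.215, -0.001]
contact_force: [1.0, 0.0, 0.6]
grip_width: 0.0426
```

Run:
```python
from h import *
im=blank((0,120,60),(8,255,255),"red4",.024); print(T2W(-.01))
plan((.696,-.069,.06),1.784)
```

```text
[ 0.519  -0.4756] yaw 0.249 L 0.0912 l 0.0253 px [488. 295.]
[ 0.5212 -0.0856] yaw -0.016 L 0.0282 l 0.0255 px [ 60. 108.]
[ 0.5219 -0.0547] yaw 0.003 L 0.0282 l 0.0263 px [17. 85.]
[ 0.5435 -0.2376] yaw -1.136 L 0.0249 l 0.0203 px [257. 166.]
whole
[ 0.5191 -0.4758] yaw 0.249 L 0.0912 l 0.0258 px [488. 295.]
[ 0.5287 -0.2446] yaw 0.449 L 0.0535 l 0.0250 px [257. 184.]
[ 0.5212 -0.0856] yaw -0.016 L 0.0282 l 0.0255 px [ 60. 108.]
[ 0.5219 -0.0545] yaw 0.016 L 0.0282 l 0.0271 px [16. 85.]
[ 0.52787294 -0.24509503]
t 10.18 tcp [ 0.5291 -0.2477  0.1083] yaw 0.433 tilt [0.009 0.   ] w 0.0427 F [ 1.4 -1.1  5.6]
n 14 dyaw 1.351
[0.4, -0.16, 0.09] -0.96
[0.42, -0.12, 0.09] -0.96
[0.43, -0.08, 0.09] -0.96
[0.43, -0.04, 0.09] -0.96
[0.44, -0.0, 0.09] -0.96
[0.43, 0.04, 0.09] -0.96
[0.43, 0.08, 0.09] -0.96
[0.42, 0.12, 0.09] -0.96
[0.4, 0.16, 0.09] -0.96
[0.39, 0.2, 0.09] -0.96
[0.37, 0.24, 0.09] -0.96
[0.34, 0.27, 0.09] -0.96
[0.31, 0.3, 0.09] -0.96
[0.28, 0.33, 0.09] -0.96
```

Emit:
step_arm(motion=[[0, 0.4, -0.16, 0, 0.04, -0.08, -0.96], [0, 0.42, -0.12, 0, 0, 0, -0.96], [0, 0.43, -0.08, 0.05, 0, 0, -0.96], [0, 0.43, -0.04, 0.05, 0, 0, -0.96], [0, 0.44, 0, 0.05, 0, 0, -0.96]])

```text
clock: 10.6
ee_pos: [0.5976, -0.1902, 0.1229]
tcp_rot: [0.013, 0.894, 0.447, 0.008]
contact_force: [-0.6, 0.1, 0.1]
grip_width: 0.0429
```

Emit:
step_arm(motion=[[0, 0.43, 0.04, 0.09, 0, 0, -0.96], [0, 0.43, 0.08, 0.09, 0, 0, -0.96], [0, 0.42, 0.12, 0.09, 0, 0, -0.96], [0, 0.4, 0.16, 0.09, 0, 0, -0.96], [0, 0.39, 0.2, 0.09, 0, 0, -0.96]])

```text
clock: 11.02
ee_pos: [0.6637, -0.1237, 0.1177]
tcp_rot: [0.023, 0.754, 0.656, 0.009]
contact_force: [0.2, -0.3, 0.4]
grip_width: 0.0427
```

Emit:
step_arm(motion=[[0, 0.37, 0.24, 0.09, 0, 0, -0.96], [0, 0.34, 0.27, 0.09, 0, 0, -0.96], [0, 0.31, 0.3, 0.09, 0, 0, -0.96], [0, 0.1, 0.2, 0, 0, 0, -0.8], [0, 0, 0, 0, 0, 0, 0]])

```text
clock: 11.43
ee_pos: [0.7127, -0.0737, 0.1165]
tcp_rot: [0.03, 0.611, 0.791, 0.009]
contact_force: [-0.8, 0.0, 0.4]
grip_width: 0.0427
```

Run:
```python
from h import *
im=blank((95,80,40),(125,255,255),"blue1")
fine((.696,-.069,.06),1.784)
```

```text
[ 0.5267 -0.0449] yaw -0.016 L 0.0285 l 0.0203 px [19. 90.]
[ 0.5442 -0.234 ] yaw -1.160 L 0.0361 l 0.0338 px [ 35. 295.]
[ 0.5267 -0.0777] yaw 0.169 L 0.0314 l 0.0189 px [ 19. 131.]
[ 0.6955 -0.0523] yaw 0.242 L 0.0240 l 0.0199 px [234. 153.]
whole
[ 0.6994 -0.068 ] yaw -1.350 L 0.0526 l 0.0245 px [234. 170.]
[ 0.5267 -0.0449] yaw -0.016 L 0.0285 l 0.0203 px [19. 90.]
[ 0.5442 -0.234 ] yaw -1.160 L 0.0361 l 0.0338 px [ 35. 295.]
[ 0.5267 -0.0777] yaw 0.169 L 0.0314 l 0.0189 px [ 19. 131.]
t 11.48 tcp [ 0.7122 -0.0741  0.1167] w 0.0430 F [-0.1 -0.2 -0.1] | shift [ 0.28 -0.43  1.39] turn [0.51 0.36 0.38]
```

Emit:
step_arm(motion=[[0, 0.2, -0.25, 0.1, 0.25, 0.18, 0.22], [0, 0.1, -0.1, 0.5, 0.2, 0.15, 0.22], [0, 0, 0, 0.4, 0, 0, 0], [0, 0, 0, 0, 0, 0, 0]])

```text
clock: 11.82
ee_pos: [0.6951, -0.0676, 0.0774]
tcp_rot: [0.002, 0.636, 0.772, 0.001]
contact_force: [-0.9, 0.4, -0.5]
grip_width: 0.0427
```

Run:
```python
from h import *
im=blank((95,80,40),(125,255,255),"blue2")
fine((.699,-.0705,.02),1.79)
```

```text
[ 0.527  -0.0445] yaw -0.021 L 0.0303 l 0.0208 px [ 22. 124.]
[ 0.5261 -0.0776] yaw 0.170 L 0.0342 l 0.0199 px [ 22. 169.]
[ 0.6952 -0.0519] yaw 0.234 L 0.0245 l 0.0213 px [257. 179.]
[ 0.7033 -0.0856] yaw 0.213 L 0.0242 l 0.0168 px [259. 222.]
whole
[ 0.699  -0.0676] yaw -1.323 L 0.0535 l 0.0250 px [258. 199.]
[ 0.527  -0.0445] yaw -0.021 L 0.0303 l 0.0208 px [ 22. 124.]
[ 0.5261 -0.0776] yaw 0.170 L 0.0342 l 0.0199 px [ 22. 169.]
[ 0.8256 -0.2003] yaw -1.190 L 0.0433 l 0.0163 px [363. 358.]
t 11.87 tcp [ 0.6953 -0.0679  0.0783] w 0.0428 F [-0.3 -0.4 -0.5] | shift [-0.08  0.07  1.46] turn [ 0.06  0.02 -0.26]
```

Emit:
step_arm(motion=[[0, -0.05, 0.05, 0.5, 0.06, 0, -0.28], [0, 0, 0, 0.5, 0.05, 0, 0], [0, 0, 0, 0.3, 0.05, 0, 0], [0, 0, 0, 0, 0, 0, 0]])

```text
clock: 12.2
ee_pos: [0.697, -0.072, 0.0262]
tcp_rot: [-0.002, 0.627, 0.779, -0.005]
contact_force: [-0.7, 0.1, -0.9]
grip_width: 0.0425
```

Run:
```python
from h import *
fine((.6995,-.0695,-.018),1.80)
```

```text
t 12.20 tcp [ 0.697  -0.072   0.0262] w 0.0425 F [-0.7  0.1 -0.9] | shift [0.05 0.09 1.1 ] turn [-0.1   0.02 -0.15]
```

Emit:
step_arm(motion=[[0, 0.05, 0.07, 0.4, -0.05, 0, -0.15], [0, 0, 0, 0.4, 0, 0, 0], [0, 0, 0, 0.1, 0, 0, 0], [0, 0, 0, 0, 0, 0, 0]])

```text
clock: 12.53
ee_pos: [0.6996, -0.0708, -0.0081]
tcp_rot: [-0.0, 0.623, 0.782, -0.002]
contact_force: [0.1, 0.0, -0.0]
grip_width: 0.0428
```

Run:
```python
from h import *
fine((.6995,-.0695,-.018),1.80)
```

```text
t 12.53 tcp [ 0.6996 -0.0708 -0.0081] w 0.0428 F [ 0.1  0.  -0. ] | shift [0.03 0.01 0.25] turn [-0.04  0.03 -0.03]
```

Emit:
step_arm(motion=[[0, 0.03, 0, 0.22, 0, 0, 0], [0, 0, 0, 0, 0, 0, 0], [0.8, 0, 0, 0, 0, 0, 0], [0.8, 0, 0, 0, 0, 0, 0], [0.8, 0, 0, 0, 0, 0, 0]])

```text
clock: 12.95
ee_pos: [0.7014, -0.0702, -0.0128]
tcp_rot: [0.002, 0.623, 0.782, -0.001]
contact_force: [0.5, 0.6, -1.9]
grip_width: 0.023
```

Emit:
step_arm(motion=[[0.8, 0, 0, 0, 0, 0, 0], [0.8, 0, 0, -0.3, 0, 0, 0], [0.8, 0, 0, -0.8, 0, 0, 0], [0.8, 0, 0, -0.8, 0, 0, 0], [0.8, 0, 0, 0, 0, 0, 0]])

```text
clock: 13.37
ee_pos: [0.6974, -0.0691, 0.0628]
tcp_rot: [-0.002, 0.623, 0.782, -0.004]
contact_force: [1.4, -0.1, -0.7]
grip_width: 0.0229
```

Run:
```python
from h import *
held(wrist(),(95,80,40),(125,255,255))
p=T2W(-.063); fine((*p,.07),.434); plan((*p,.07),.434)
```

```text
held top z -34.4 x [-23.5  25.5] y [-12.3  11.2] zmax -15.7
t 13.42 tcp [ 0.6965 -0.0689  0.0602] w 0.0233 F [ 1.1 -1.4 -1.3] | shift [-3.08 -3.8  -0.21] turn [-0.09  0.07 13.62]
t 13.42 tcp [ 0.6965 -0.0689  0.0602] yaw 1.796 tilt [-0.01  -0.002] w 0.0233 F [ 1.1 -1.4 -1.3]
n 14 dyaw -1.362
[-0.22, -0.27, -0.02] 0.97
[-0.25, -0.25, -0.02] 0.97
[-0.27, -0.22, -0.02] 0.97
[-0.29, -0.2, -0.02] 0.97
[-0.31, -0.17, -0.02] 0.97
[-0.32, -0.14, -0.02] 0.97
[-0.33, -0.11, -0.02] 0.97
[-0.34, -0.07, -0.02] 0.97
[-0.35, -0.04, -0.02] 0.97
[-0.35, -0.0, -0.02] 0.97
[-0.35, 0.03, -0.02] 0.97
[-0.34, 0.06, -0.02] 0.97
[-0.34, 0.1, -0.02] 0.97
[-0.32, 0.13, -0.02] 0.97
```

Emit:
step_arm(motion=[[0.8, -0.22, -0.27, -0.05, 0, 0, 0.97], [0.8, -0.25, -0.25, -0.05, 0, 0, 0.97], [0.8, -0.27, -0.22, -0.05, 0, 0, 0.97], [0.8, -0.29, -0.2, -0.05, 0, 0, 0.97], [0.8, -0.31, -0.17, -0.05, 0, 0, 0.97]])

```text
clock: 13.83
ee_pos: [0.6517, -0.1219, 0.0675]
tcp_rot: [-0.004, 0.797, 0.603, -0.005]
contact_force: [1.8, 0.6, -2.0]
grip_width: 0.0231
```

Emit:
step_arm(motion=[[0.8, -0.32, -0.14, 0, 0, 0, 0.97], [0.8, -0.33, -0.11, 0, 0, 0, 0.97], [0.8, -0.34, -0.07, 0, 0, 0, 0.97], [0.8, -0.35, -0.04, 0, 0, 0, 0.97], [0.8, -0.35, 0, 0, 0, 0, 0.97]])

```text
clock: 14.25
ee_pos: [0.6015, -0.1769, 0.0627]
tcp_rot: [-0.006, 0.924, 0.383, -0.009]
contact_force: [-0.7, -0.4, -1.6]
grip_width: 0.0233
```

Emit:
step_arm(motion=[[0.8, -0.35, 0.03, 0, 0, 0, 0.97], [0.8, -0.34, 0.06, 0, 0, 0, 0.97], [0.8, -0.34, 0.1, 0, 0, 0, 0.97], [0.8, -0.1, 0.05, 0, 0, 0, 0.5], [0.8, 0, 0, 0, 0, 0, 0]])

```text
clock: 14.67
ee_pos: [0.5641, -0.2149, 0.0572]
tcp_rot: [-0.006, 0.978, 0.209, -0.015]
contact_force: [0.7, 0.4, -2.8]
grip_width: 0.0234
```

Run:
```python
from h import *
held(wrist(),(95,80,40),(125,255,255))
fine((*T2W(-.062),.035),.434)
```

```text
held top z -34.4 x [-25.4  23.8] y [-13.3  10.3] zmax -15.5
t 14.72 tcp [ 0.5641 -0.2145  0.057 ] w 0.0231 F [-0.8 -0.3 -1.8] | shift [0.17 0.32 0.54] turn [-0.19  0.26 -0.11]
```

Emit:
step_arm(motion=[[0.8, 0.12, 0.3, 0.25, -0.19, 0.26, -0.11], [0.8, 0, 0, 0.2, 0, 0, 0], [0.8, 0, 0, 0, 0, 0, 0]])

```text
clock: 14.97
ee_pos: [0.5733, -0.222, 0.0369]
tcp_rot: [-0.001, 0.976, 0.218, 0.0]
contact_force: [-0.6, -0.1, -2.9]
grip_width: 0.0232
```

Run:
```python
from h import *
fine((*T2W(-.063),-.009),.434)
```

```text
t 14.97 tcp [ 0.5733 -0.222   0.0369] w 0.0232 F [-0.6 -0.1 -2.9] | shift [0.05 0.05 1.15] turn [-0.02 -0.01  0.05]
```

Emit:
step_arm(motion=[[0.8, 0.05, 0.05, 0.35, 0, 0, 0.05], [0.8, 0, 0, 0.25, 0, 0, 0], [0.8, 0, 0, 0, 0, 0, 0]])

```text
clock: 15.22
ee_pos: [0.5761, -0.2209, 0.0102]
tcp_rot: [-0.002, 0.976, 0.216, -0.001]
contact_force: [-0.1, 0.7, -3.0]
grip_width: 0.0231
```

Run:
```python
from h import *
fine((*T2W(-.0635),-.008),.434)
```

```text
t 15.22 tcp [ 0.5761 -0.2209  0.0102] w 0.0231 F [-0.1  0.7 -3. ] | shift [-0.01  0.04  0.46] turn [-0.04  0.01  0.02]
```

Emit:
step_arm(motion=[[0.8, 0, 0.04, 0.3, 0, 0, 0], [0.8, 0, 0, 0.12, 0, 0, 0], [0.8, 0, 0, 0, 0, 0, 0]])

```text
clock: 15.47
ee_pos: [0.5763, -0.2211, -0.0098]
tcp_rot: [-0.003, 0.976, 0.217, -0.002]
contact_force: [0.2, 0.9, 5.0]
grip_width: 0.0228
```

Run:
```python
from h import *
fine((*T2W(-.0635),-.0095),.434)
```

```text
t 15.47 tcp [ 0.5763 -0.2211 -0.0098] w 0.0228 F [0.2 0.9 5. ] | shift [-0.01  0.04 -0.01] turn [-0.06  0.02  0.04]
```

Touching the floor at 5 N. Release, rise and check, then go on to white.

Emit:
step_arm(motion=[[0, 0, 0, 0, 0, 0, 0], [0, 0, 0, 0, 0, 0, 0], [0, 0, 0, -0.3, 0, 0, 0], [0, 0, 0, -0.8, 0, 0, 0], [0, 0, 0, -0.8, 0, 0, 0]])

```text
clock: 15.88
ee_pos: [0.5718, -0.219, 0.0625]
tcp_rot: [-0.007, 0.976, 0.217, -0.007]
contact_force: [0.4, -0.8, 2.0]
grip_width: 0.0425
```

Emit:
step_arm(motion=[[0, -0.8, 0, -0.6, 0, 0, 0], [0, -0.8, 0, -0.3, 0, 0, 0], [0, -0.2, 0, 0, 0, 0, 0]])

```text
clock: 16.13
ee_pos: [0.5136, -0.2532, 0.1149]
tcp_rot: [0.0, 0.976, 0.22, 0.001]
contact_force: [1.5, 0.0, 0.8]
grip_width: 0.0427
```

```bash
cat >> h.py <<'E'
def blks(im,h,cols=("red","blue")):
    """bands and yellow parts by depth, in tray frame"""
    hsv=cv2.cvtColor(im["pixels"],cv2.COLOR_RGB2HSV);z=im["z_map"];c,r=np.meshgrid(np.arange(512),np.arange(384))
    und=cv2.undistortPoints(np.stack([c,r],-1).reshape(-1,1,2).astype(float),K(im),np.float64(im["D"])).reshape(384,512,2)
    X=(np.dstack([und*z[...,None],z])-im["t"])@im["R"]; d=X-np.r_[TR[:2],0]; C,S=np.cos(TR[2]),np.sin(TR[2])
    L=np.dstack([C*d[...,0]+S*d[...,1],-S*d[...,0]+C*d[...,1],X[...,2]])
    rng={"red":((0,120,60),(8,255,255)),"blue":((95,80,40),(125,255,255)),"brass":((12,90,60),(32,255,255)),"white":((0,0,140),(179,50,255))}
    for k in (*cols,"brass"):
        q=L[(cv2.inRange(hsv,*rng[k])>0)&(abs(L[...,2]-h)<.005)&(abs(L[...,1])<.05)&(abs(L[...,0])<.1)]*1000
        if len(q)>5:
            R=cv2.minAreaRect(np.float32(q[:,:2])); print(k,len(q),"centre",np.round(R[0],1),"size",np.round(R[1],1),"ang %.1f"%R[2],"z %.1f"%np.median(q[:,2]))
E
python3 - <<'E'
from h import *
im=blank((95,80,40),(125,255,255),"tray2"); print("--"); blks(im,.024); trayfit(im)
plan((.518,-.062,.06),1.547)
E
```

```text
[ 0.5126 -0.4817] yaw 0.250 L 0.1005 l 0.0251 px [471. 278.]
[ 0.5195 -0.0835] yaw -0.021 L 0.0276 l 0.0259 px [64. 88.]
[ 0.52   -0.0512] yaw -0.028 L 0.0279 l 0.0255 px [21. 66.]
[ 0.5892 -0.2134] yaw -1.128 L 0.0248 l 0.0171 px [250.  79.]
whole
[ 0.5648 -0.2256] yaw 0.482 L 0.0725 l 0.0265 px [250. 113.]
[ 0.5126 -0.4817] yaw 0.250 L 0.1005 l 0.0251 px [470. 278.]
[ 0.5195 -0.0835] yaw -0.021 L 0.0276 l 0.0259 px [64. 88.]
[ 0.52   -0.0512] yaw -0.028 L 0.0279 l 0.0255 px [21. 66.]
--
red 481 centre [-9.3 -0. ] size [14.4 24.8] ang 0.3 z 24.0
blue 605 centre [-62.7  -2.9] size [13.8 25. ] ang 0.5 z 24.0
brass 2614 centre [-36.   -1.4] size [103.7  26.1] ang 3.0 z 23.7
tray [ 0.5182 -0.2496 -2.7088] rms 0.0014 n 3346 floor z 0.0038 rim ext [-0.104 -0.059  0.105  0.059]
divider x med 0.0278 n 710
t 16.18 tcp [ 0.514  -0.2535  0.1148] yaw 0.442 tilt [ 0.003 -0.   ] w 0.0427 F [-1.3 -0.3  0.5]
n 12 dyaw 1.105
[0.18, -0.36, 0.11] -0.92
[0.21, -0.34, 0.11] -0.92
[0.24, -0.32, 0.11] -0.92
[0.27, -0.29, 0.11] -0.92
[0.29, -0.27, 0.11] -0.92
[0.32, -0.24, 0.11] -0.92
[0.34, -0.21, 0.11] -0.92
[0.36, -0.18, 0.11] -0.92
[0.37, -0.14, 0.11] -0.92
[0.38, -0.11, 0.11] -0.92
[0.39, -0.07, 0.11] -0.92
[0.4, -0.04, 0.11] -0.92
```

View pics/tray2.png

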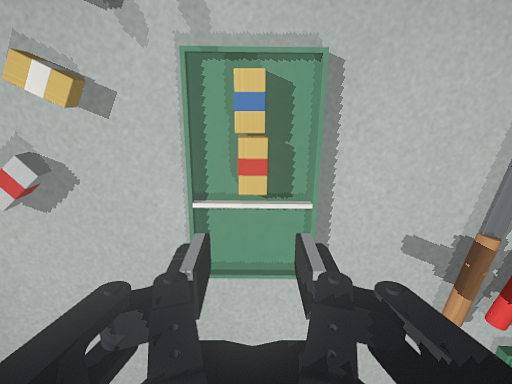

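Red (252,167) is by the divider and blue (250,100) is beyond it, in line with a gap of about 3 mm. White is next.

Emit:
step_arm(motion=[[0, 0.18, -0.36, 0.05, 0, 0, -0.92], [0, 0.21, -0.34, 0.05, 0, 0, -0.92], [0, 0.24, -0.32, 0.05, 0, 0, -0.92], [0, 0.27, -0.29, 0.05, 0, 0, -0.92], [0, 0.29, -0.27, 0.05, 0, 0, -0.92]])

```text
clock: 16.6
ee_pos: [0.5197, -0.1759, 0.111]
tcp_rot: [0.006, 0.898, 0.441, 0.006]
contact_force: [-0.2, 0.6, -0.7]
grip_width: 0.0428
```

Emit:
step_arm(motion=[[0, 0.32, -0.24, 0.11, 0, 0, -0.92], [0, 0.34, -0.21, 0.11, 0, 0, -0.92], [0, 0.36, -0.18, 0.11, 0, 0, -0.92], [0, 0.37, -0.14, 0.11, 0, 0, -0.92], [0, 0.38, -0.11, 0.11, 0, 0, -0.92]])

```text
clock: 17.02
ee_pos: [0.5244, -0.0902, 0.0906]
tcp_rot: [0.01, 0.765, 0.643, 0.008]
contact_force: [0.7, 0.1, 0.9]
grip_width: 0.0427
```

Emit:
step_arm(motion=[[0, 0.39, -0.07, 0.11, 0, 0, -0.92], [0, 0.1, 0, 0, 0, 0, -0.5], [0, 0, 0, 0, 0, 0, 0]])

```text
clock: 17.27
ee_pos: [0.5253, -0.0641, 0.0855]
tcp_rot: [0.009, 0.713, 0.701, 0.008]
contact_force: [0.4, -0.2, -1.1]
grip_width: 0.0422
```

Run:
```python
from h import *
im=blank((0,0,150),(179,45,255),"white1")
fine((.518,-.062,.03),1.547)
```

```text
[0.4145 0.0638] yaw 0.000 L 0.0375 l 0.0137 px [78.  8.]
[ 0.5181 -0.0445] yaw -0.023 L 0.0240 l 0.0205 px [242. 171.]
[ 0.5176 -0.0786] yaw -0.025 L 0.0242 l 0.0163 px [242. 212.]
whole
[ 0.5501 -0.0737] yaw -0.098 L 0.4694 l 0.2872 px [263. 154.]
[0.6098 0.0606] yaw -0.891 L 0.0295 l 0.0251 px [376.  18.]
[ 0.6399 -0.2505] yaw -0.929 L 0.0400 l 0.0237 px [376. 375.]
t 17.32 tcp [ 0.5252 -0.0643  0.0854] w 0.0427 F [ 1.2  1.  -0.2] | shift [ 0.06 -0.21  1.38] turn [0.24 0.01 0.06]
```

Emit:
step_arm(motion=[[0, 0.04, -0.2, 0.5, 0.24, 0, 0.06], [0, 0, 0, 0.5, 0.03, 0, 0], [0, 0, 0, 0.3, 0, 0, 0], [0, 0, 0, 0, 0, 0, 0]])

```text
clock: 17.65
ee_pos: [0.5196, -0.0636, 0.0321]
tcp_rot: [0.001, 0.718, 0.696, -0.001]
contact_force: [-1.6, 1.5, -0.3]
grip_width: 0.0427
```

Run:
```python
from h import *
fine((.518,-.0625,-.018),1.547)
```

```text
t 17.65 tcp [ 0.5196 -0.0636  0.0321] w 0.0427 F [-1.6  1.5 -0.3] | shift [ 0.03 -0.04  1.25] turn [ 0.    0.03 -0.06]
```

Emit:
step_arm(motion=[[0, 0.03, -0.04, 0.4, 0, 0, -0.06], [0, 0, 0, 0.4, 0, 0, 0], [0, 0, 0, 0.15, 0, 0, 0], [0, 0, 0, 0, 0, 0, 0]])

```text
clock: 17.98
ee_pos: [0.5176, -0.0639, -0.0077]
tcp_rot: [0.0, 0.717, 0.697, -0.001]
contact_force: [0.8, 0.6, -1.0]
grip_width: 0.0426
```

Run:
```python
from h import *
fine((.518,-.0625,-.015),1.547)
```

```text
t 17.98 tcp [ 0.5176 -0.0639 -0.0077] w 0.0426 F [ 0.8  0.6 -1. ] | shift [0.03 0.01 0.18] turn [-0.02  0.02 -0.06]
```

Emit:
step_arm(motion=[[0, 0.03, 0, 0.18, 0, 0, -0.06], [0, 0, 0, 0, 0, 0, 0], [0.8, 0, 0, 0, 0, 0, 0], [0.8, 0, 0, 0, 0, 0, 0], [0.8, 0, 0, 0, 0, 0, 0]])

```text
clock: 18.4
ee_pos: [0.5193, -0.0636, -0.0128]
tcp_rot: [0.002, 0.716, 0.698, -0.001]
contact_force: [-0.4, -0.3, -1.9]
grip_width: 0.0233
```

Emit:
step_arm(motion=[[0.8, 0, 0, 0, 0, 0, 0], [0.8, 0, 0, -0.3, 0, 0, 0], [0.8, 0, 0, -0.8, 0, 0, 0], [0.8, 0, 0, -0.8, 0, 0, 0], [0.8, 0, 0, 0, 0, 0, 0]])

```text
clock: 18.82
ee_pos: [0.5162, -0.0625, 0.0652]
tcp_rot: [-0.001, 0.716, 0.698, -0.002]
contact_force: [2.0, -1.2, -0.7]
grip_width: 0.023
```

Run:
```python
from h import *
held(wrist())
p=T2W(-.036,-.0015); plan((*p,.085),.42)
```

```text
held top z -34.1 x [-23.4  26. ] y [-12.9  11. ] zmax -14.8
t 18.87 tcp [ 0.5151 -0.0622  0.0629] yaw 1.546 tilt [-0.008 -0.001] w 0.0231 F [ 0.8  0.3 -1.5]
n 12 dyaw -1.126
[-0.35, 0.08, -0.05] 0.94
[-0.34, 0.12, -0.05] 0.94
[-0.33, 0.15, -0.05] 0.94
[-0.32, 0.18, -0.05] 0.94
[-0.3, 0.21, -0.05] 0.94
[-0.28, 0.23, -0.05] 0.94
[-0.25, 0.26, -0.05] 0.94
[-0.23, 0.28, -0.05] 0.94
[-0.2, 0.3, -0.05] 0.94
[-0.17, 0.32, -0.05] 0.94
[-0.14, 0.33, -0.05] 0.94
[-0.11, 0.35, -0.05] 0.94
```

Emit:
step_arm(motion=[[0.8, -0.35, 0.08, -0.1, 0, 0, 0.94], [0.8, -0.34, 0.12, -0.1, 0, 0, 0.94], [0.8, -0.33, 0.15, -0.05, 0, 0, 0.94], [0.8, -0.32, 0.18, -0.05, 0, 0, 0.94], [0.8, -0.3, 0.21, -0.05, 0, 0, 0.94]])

```text
clock: 19.28
ee_pos: [0.528, -0.1316, 0.0759]
tcp_rot: [-0.004, 0.862, 0.506, -0.005]
contact_force: [-0.4, -0.1, -2.1]
grip_width: 0.023
```

Emit:
step_arm(motion=[[0.8, -0.28, 0.23, -0.05, 0, 0, 0.94], [0.8, -0.25, 0.26, -0.05, 0, 0, 0.94], [0.8, -0.23, 0.28, -0.05, 0, 0, 0.94], [0.8, -0.2, 0.3, -0.05, 0, 0, 0.94], [0.8, -0.17, 0.32, -0.05, 0, 0, 0.94]])

```text
clock: 19.7
ee_pos: [0.5382, -0.2046, 0.0811]
tcp_rot: [-0.006, 0.96, 0.28, -0.009]
contact_force: [1.3, 0.6, -2.1]
grip_width: 0.0235
```

Emit:
step_arm(motion=[[0.8, -0.14, 0.33, -0.05, 0, 0, 0.94], [0.8, -0.05, 0.1, 0, 0, 0, 0.4], [0.8, 0, 0, 0, 0, 0, 0]])

```text
clock: 19.95
ee_pos: [0.5394, -0.2265, 0.0803]
tcp_rot: [-0.006, 0.978, 0.209, -0.011]
contact_force: [-0.2, 0.4, -2.1]
grip_width: 0.0233
```

Run:
```python
from h import *
held(wrist())
fine((*T2W(-.035,-.001),.04),.42)
```

```text
held top z -34.1 x [-24.9  24.5] y [-13.7  10.4] zmax -13.8
t 20.00 tcp [ 0.5393 -0.2261  0.0801] w 0.0230 F [-0.2 -0.1 -1.4] | shift [0.19 0.3  0.99] turn [-0.16  0.19  0.02]
```

Emit:
step_arm(motion=[[0.8, 0.17, 0.3, 0.4, -0.16, 0.19, 0.02], [0.8, 0, 0, 0.4, 0, 0, 0], [0.8, 0, 0, 0.1, 0, 0, 0], [0.8, 0, 0, 0, 0, 0, 0]])

```text
clock: 20.33
ee_pos: [0.5496, -0.2321, 0.0419]
tcp_rot: [-0.001, 0.977, 0.212, -0.0]
contact_force: [-0.5, 0.1, -1.9]
grip_width: 0.0235
```

Run:
```python
from h import *
fine((*T2W(-.0355,-.001),.0105),.42)
```

```text
t 20.33 tcp [ 0.5496 -0.2321  0.0419] w 0.0235 F [-0.5  0.1 -1.9] | shift [0.01 0.04 0.78] turn [-0.02 -0.    0.06]
```

Emit:
step_arm(motion=[[0.8, 0, 0.04, 0.35, 0, 0, 0.05], [0.8, 0, 0, 0.2, 0, 0, 0], [0.8, 0, 0, 0, 0, 0, 0]])

```text
clock: 20.58
ee_pos: [0.5499, -0.2316, 0.02]
tcp_rot: [-0.002, 0.978, 0.211, -0.0]
contact_force: [-0.2, -0.2, -1.9]
grip_width: 0.023
```

Run:
```python
from h import *
fine((*T2W(-.0355,-.001),.0105),.42)
```

```text
t 20.58 tcp [ 0.5499 -0.2316  0.02  ] w 0.0230 F [-0.2 -0.2 -1.9] | shift [-0.    0.05  0.24] turn [-0.03 -0.    0.05]
```

Emit:
step_arm(motion=[[0.8, 0, 0.05, 0.18, -0.03, 0, 0], [0.8, 0, 0, 0.04, 0, 0, 0], [0.8, 0, 0, 0, 0, 0, 0]])

```text
clock: 20.83
ee_pos: [0.5513, -0.233, 0.012]
tcp_rot: [0.0, 0.977, 0.212, 0.0]
contact_force: [1.3, -0.7, -1.0]
grip_width: 0.023
```

Run:
```python
from h import *
fine((*T2W(-.0355,-.001),.0105),.42)
```

```text
t 20.83 tcp [ 0.5513 -0.233   0.012 ] w 0.0230 F [ 1.3 -0.7 -1. ] | shift [-0.02  0.    0.04] turn [ 0.01 -0.01  0.07]
```

Emit:
step_arm(motion=[[0.8, 0, 0, 0.06, 0, 0, 0], [0.8, 0, 0, 0, 0, 0, 0]])

```text
clock: 21.0
ee_pos: [0.5523, -0.2334, 0.011]
tcp_rot: [0.001, 0.977, 0.212, 0.001]
contact_force: [0.4, 0.2, -1.7]
grip_width: 0.0235
```

Emit:
step_arm(motion=[[0, 0, 0, 0, 0, 0, 0], [0, 0, 0, 0, 0, 0, 0], [0, 0, 0, -0.3, 0, 0, 0], [0, 0, 0, -0.8, 0, 0, 0], [0, 0, 0, -0.8, 0, 0, 0]])

```text
clock: 21.42
ee_pos: [0.5476, -0.2309, 0.0836]
tcp_rot: [-0.003, 0.977, 0.212, -0.003]
contact_force: [0.8, -0.8, 1.0]
grip_width: 0.0428
```

Emit:
step_arm(motion=[[0, -0.5, 0, -0.6, 0, 0, 0], [0, -0.5, 0, -0.2, 0, 0, 0], [0, 0, 0, 0, 0, 0, 0]])

```text
clock: 21.67
ee_pos: [0.516, -0.2506, 0.1298]
tcp_rot: [0.003, 0.977, 0.213, 0.003]
contact_force: [0.9, -0.1, -1.4]
grip_width: 0.0427
```

Run:
```python
from h import *
im=wrist(); cv2.imwrite("pics/tray3.png",im["pixels"][:,:,::-1])
print("top");blks(im,.044,("white",)); print("low"); blks(im,.024)
plan((.4145,.0715,.09),.42)
```

```text
top
white 554 centre [-36.5  -1.8] size [14.6 24.7] ang 1.3 z 44.1
brass 1284 centre [-36.4  -1.5] size [49.9 24.3] ang 0.2 z 43.7
low
red 149 centre [-9.2  0.5] size [24.5 13.8] ang 89.9 z 24.0
blue 302 centre [-65.3  -2.8] size [ 8.9 24.8] ang 1.6 z 24.0
brass 1126 centre [-36.4  -0.8] size [103.1  25.8] ang 1.9 z 23.7
t 21.72 tcp [ 0.5176 -0.2502  0.1299] yaw 0.430 tilt [ 0.01  -0.005] w 0.0427 F [0.5 0.  1.2]
n 9 dyaw -0.010
[0.11, -0.93, 0.11] 0.01
[0.11, -0.93, 0.11] 0.01
[0.11, -0.93, 0.11] 0.01
[0.11, -0.93, 0.11] 0.01
[0.11, -0.93, 0.11] 0.01
[0.11, -0.93, 0.11] 0.01
[0.11, -0.93, 0.11] 0.01
[0.1, -0.93, 0.11] 0.01
[0.1, -0.93, 0.11] 0.01
```

View pics/tray3.png

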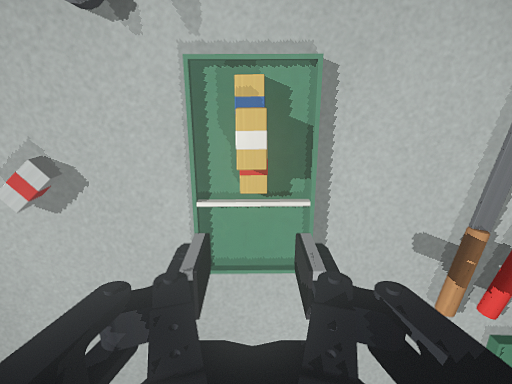

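White (251,140) is centred over the joint, with its centre at tray (-36.5,-1.8) mm. Next is the round.

Emit:
step_arm(motion=[[0, 0.11, -0.93, 0.1, 0, -0.1, 0], [0, 0.11, -0.93, 0.1, 0, 0, 0], [0, 0.11, -0.93, 0.1, 0, 0, 0], [0, 0.11, -0.93, 0.1, 0, 0, 0], [0, 0.11, -0.93, 0.1, 0, 0, 0]])

```text
clock: 22.13
ee_pos: [0.465, -0.0739, 0.1086]
tcp_rot: [0.008, 0.978, 0.207, 0.004]
contact_force: [1.2, -0.0, -0.5]
grip_width: 0.0429
```

Emit:
step_arm(motion=[[0, 0.11, -0.93, 0.1, 0, 0, 0], [0, 0.11, -0.93, 0.1, 0, 0, 0], [0, 0.05, -0.5, 0.1, 0, 0, 0], [0, 0, 0, 0, 0, 0, 0]])

```text
clock: 22.47
ee_pos: [0.432, 0.0281, 0.0926]
tcp_rot: [0.005, 0.978, 0.21, 0.003]
contact_force: [0.6, -1.1, 0.0]
grip_width: 0.0426
```

Run:
```python
from h import *
im=wrist(); cv2.imwrite("pics/round1.png",im["pixels"][:,:,::-1])
hsv=cv2.cvtColor(im["pixels"],cv2.COLOR_RGB2HSV);z=im["z_map"];c,r=np.meshgrid(np.arange(512),np.arange(384))
und=cv2.undistortPoints(np.stack([c,r],-1).reshape(-1,1,2).astype(float),K(im),np.float64(im["D"])).reshape(384,512,2)
X=(np.dstack([und*z[...,None],z])-im["t"])@im["R"]
q=X[(cv2.inRange(hsv,(12,90,60),(32,255,255))>0)&(abs(X[...,2]-.035)<.004)&(np.hypot(X[...,0]-.414,X[...,1]-.072)<.05)]
(cx,cy),R=cv2.minEnclosingCircle(np.float32(q[:,:2])*1000); print(len(q),cx,cy,R,np.median(q[:,2]))
fine((cx/1000,cy/1000,.045),.42)
```

```text
794 414.62640380859375 72.32730102539062 12.334344863891602 0.03467219513345512
t 22.52 tcp [0.4328 0.0268 0.093 ] w 0.0429 F [ 0.4 -0.6 -0.4] | shift [ 0.05 -1.24  1.19] turn [ 0.12 -0.04  0.03]
```

Emit:
step_arm(motion=[[0, 0.03, -0.62, 0.3, 0.12, 0, 0], [0, 0.02, -0.6, 0.3, 0, 0, 0], [0, 0, 0, 0.3, 0, 0, 0], [0, 0, 0, 0, 0, 0, 0]])

```text
clock: 22.85
ee_pos: [0.419, 0.0715, 0.0576]
tcp_rot: [0.001, 0.978, 0.209, 0.005]
contact_force: [-1.1, -0.3, -0.8]
grip_width: 0.0425
```

Run:
```python
from h import *
fine((.4146,.0723,-.008),.42)
```

```text
t 22.85 tcp [0.419  0.0715 0.0576] w 0.0425 F [-1.1 -0.3 -0.8] | shift [-0.11 -0.07  1.64] turn [ 0.04 -0.1   0.01]
```

Emit:
step_arm(motion=[[0, -0.13, -0.07, 0.4, 0, -0.1, 0], [0, 0, 0, 0.4, 0, 0, 0], [0, 0, 0, 0, 0, 0, 0]])

```text
clock: 23.1
ee_pos: [0.417, 0.0696, 0.027]
tcp_rot: [0.003, 0.978, 0.208, 0.002]
contact_force: [-0.6, 0.2, -0.3]
grip_width: 0.0429
```

Run:
```python
from h import *
fine((.413,.0716,-.006),.42)
```

```text
t 23.10 tcp [0.417  0.0696 0.027 ] w 0.0429 F [-0.6  0.2 -0.3] | shift [-0.07 -0.09  0.82] turn [ 0.07 -0.03 -0.02]
```

Emit:
step_arm(motion=[[0, -0.07, -0.09, 0.4, 0.05, -0.03, 0], [0, 0, 0, 0.35, 0, 0, 0], [0, 0, 0, 0, 0, 0, 0]])

```text
clock: 23.35
ee_pos: [0.4173, 0.0689, -0.0002]
tcp_rot: [0.002, 0.979, 0.205, 0.003]
contact_force: [-1.3, 0.1, -0.3]
grip_width: 0.0426
```

Run:
```python
from h import *
fine((.413,.0716,-.006),.42)
```

```text
t 23.35 tcp [ 4.173e-01  6.890e-02 -2.000e-04] w 0.0426 F [-1.3  0.1 -0.3] | shift [-0.07 -0.11  0.14] turn [ 0.05 -0.04 -0.06]
```

Emit:
step_arm(motion=[[0, -0.08, -0.12, 0.14, 0.05, -0.04, 0], [0, 0, 0, 0, 0, 0, 0]])

```text
clock: 23.52
ee_pos: [0.414, 0.0709, -0.0041]
tcp_rot: [0.0, 0.979, 0.204, 0.001]
contact_force: [-0.5, -0.1, -0.4]
grip_width: 0.0425
```

Run:
```python
from h import *
fine((.413,.0716,-.006),.42)
```

```text
t 23.52 tcp [ 0.414   0.0709 -0.0041] w 0.0425 F [-0.5 -0.1 -0.4] | shift [-0.02 -0.03  0.05] turn [ 0.01 -0.02 -0.09]
```

Emit:
step_arm(motion=[[0.8, 0, 0, 0, 0, 0, 0], [0.8, 0, 0, 0, 0, 0, 0], [0.8, 0, 0, 0, 0, 0, 0], [0.8, 0, 0, 0, 0, 0, 0], [0.8, 0, 0, -0.3, 0, 0, 0]])

```text
clock: 23.93
ee_pos: [0.4143, 0.0705, 0.0092]
tcp_rot: [0.0, 0.979, 0.204, 0.001]
contact_force: [-0.2, 0.3, -1.8]
grip_width: 0.0226
```

Emit:
step_arm(motion=[[0.8, 0, 0, -0.8, 0, 0, 0], [0.8, 0, 0, -0.8, 0, 0, 0], [0.8, 0, 0, -0.5, 0, 0, 0], [0.8, 0, 0, 0, 0, 0, 0]])

```text
clock: 24.27
ee_pos: [0.4124, 0.0706, 0.0961]
tcp_rot: [-0.0, 0.979, 0.204, -0.001]
contact_force: [0.5, 0.5, -1.0]
grip_width: 0.0223
```

Run:
```python
from h import *
held(wrist()); fine((*T2W(.066),.09),.43)
plan((*T2W(.066),.09),.43)
```

```text
held top z -37.6 x [-11.2  12.1] y [-12.6   9.3] zmax -3.7
t 24.32 tcp [0.4118 0.0706 0.0944] w 0.0223 F [ 0.5  0.1 -1. ] | shift [-2.39  8.44  0.11] turn [-0.01  0.03 -0.19]
t 24.32 tcp [0.4118 0.0706 0.0944] yaw 0.411 tilt [-0.003 -0.   ] w 0.0223 F [ 0.5  0.1 -1. ]
n 10 dyaw 0.019
[-0.24, 0.84, 0.01] -0.02
[-0.24, 0.84, 0.01] -0.02
[-0.24, 0.84, 0.01] -0.02
[-0.24, 0.84, 0.01] -0.02
[-0.25, 0.84, 0.01] -0.02
[-0.25, 0.84, 0.01] -0.02
[-0.25, 0.84, 0.01] -0.02
[-0.25, 0.84, 0.01] -0.02
[-0.25, 0.84, 0.01] -0.02
[-0.25, 0.84, 0.01] -0.02
```

Emit:
step_arm(motion=[[0.8, -0.24, 0.84, 0, 0, 0, -0.02], [0.8, -0.24, 0.84, 0, 0, 0, -0.02], [0.8, -0.24, 0.84, 0, 0, 0, -0.02], [0.8, -0.24, 0.84, 0, 0, 0, -0.02], [0.8, -0.25, 0.84, 0, 0, 0, -0.02]])

```text
clock: 24.73
ee_pos: [0.4339, -0.0998, 0.0871]
tcp_rot: [-0.004, 0.976, 0.218, -0.003]
contact_force: [0.9, 0.5, -1.6]
grip_width: 0.0222
```

Emit:
step_arm(motion=[[0.8, -0.25, 0.84, 0, 0, 0, -0.02], [0.8, -0.25, 0.84, 0, 0, 0, -0.02], [0.8, -0.25, 0.84, 0, 0, 0, -0.02], [0.8, -0.2, 0.7, 0, 0, 0, -0.02], [0.8, 0, 0, 0, 0, 0, 0]])

```text
clock: 25.15
ee_pos: [0.4499, -0.2426, 0.0743]
tcp_rot: [-0.007, 0.976, 0.219, -0.008]
contact_force: [-0.3, 0.0, -1.3]
grip_width: 0.0226
```

Run:
```python
from h import *
held(wrist()); fine((*T2W(.066),.05),.43)
```

```text
held top z -37.6 x [-11.   12.1] y [-12.5   9.5] zmax -3.0
t 25.20 tcp [ 0.4489 -0.2398  0.0737] w 0.0227 F [-0.6  0.2 -2.3] | shift [-0.16  0.96  0.58] turn [-0.21  0.14  0.13]
```

Emit:
step_arm(motion=[[0.8, -0.1, 0.5, 0.1, -0.2, 0.14, 0.12], [0.8, -0.05, 0.4, 0.1, 0, 0, 0], [0.8, 0, 0, 0.2, 0, 0, 0], [0.8, 0, 0, 0, 0, 0, 0]])

```text
clock: 25.53
ee_pos: [0.455, -0.2706, 0.0497]
tcp_rot: [-0.006, 0.977, 0.214, -0.003]
contact_force: [-0.7, 0.7, -2.4]
grip_width: 0.0226
```

Run:
```python
from h import *
fine((*T2W(.067),.004),.434)
```

```text
t 25.53 tcp [ 0.455  -0.2706  0.0497] w 0.0226 F [-0.7  0.7 -2.4] | shift [-0.    0.2   1.14] turn [-0.13  0.03 -0.03]
```

Emit:
step_arm(motion=[[0.8, 0, 0.2, 0.4, -0.13, 0.03, 0], [0.8, 0, 0, 0.35, 0, 0, 0], [0.8, 0, 0, 0, 0, 0, 0]])

```text
clock: 25.78
ee_pos: [0.4565, -0.2724, 0.0163]
tcp_rot: [-0.002, 0.977, 0.215, -0.001]
contact_force: [-0.5, 0.2, -2.4]
grip_width: 0.0225
```

Run:
```python
from h import *
fine((*T2W(.067),.003),.434)
```

```text
t 25.78 tcp [ 0.4565 -0.2724  0.0163] w 0.0225 F [-0.5  0.2 -2.4] | shift [-0.02  0.13  0.33] turn [-0.05  0.01  0.  ]
```

Emit:
step_arm(motion=[[0.8, 0, 0.1, 0.25, -0.04, 0, 0], [0.8, 0, 0, 0.06, 0, 0, 0], [0.8, 0, 0, 0, 0, 0, 0]])

```text
clock: 26.03
ee_pos: [0.4573, -0.2723, 0.0022]
tcp_rot: [-0.002, 0.976, 0.217, -0.002]
contact_force: [0.3, 0.0, -1.4]
grip_width: 0.0225
```

Run:
```python
from h import *
fine((*T2W(.067),.0015),.434)
```

```text
t 26.03 tcp [ 0.4573 -0.2723  0.0022] w 0.0225 F [ 0.3  0.  -1.4] | shift [-0.04  0.12  0.02] turn [-0.05  0.02  0.04]
```

Emit:
step_arm(motion=[[0.8, 0, 0, 0.05, 0, 0, 0], [0.8, 0, 0, 0, 0, 0, 0], [0, 0, 0, 0, 0, 0, 0], [0, 0, 0, 0, 0, 0, 0], [0, 0, 0, -0.3, 0, 0, 0]])

```text
clock: 26.45
ee_pos: [0.4579, -0.2719, 0.0153]
tcp_rot: [-0.001, 0.976, 0.218, -0.001]
contact_force: [-1.3, 0.9, -0.1]
grip_width: 0.0426
```

Emit:
step_arm(motion=[[0, 0, 0, -0.8, 0, 0, 0], [0, 0, 0, -0.8, 0, 0, 0], [0, -0.3, -0.3, -0.7, 0, 0, 0], [0, -0.5, -0.4, -0.5, 0, 0, 0], [0, 0, 0, 0, 0, 0, 0]])

```text
clock: 26.87
ee_pos: [0.4178, -0.261, 0.1383]
tcp_rot: [0.001, 0.976, 0.218, 0.0]
contact_force: [1.4, -1.0, -0.0]
grip_width: 0.043
```

Run:
```python
from h import *
im=wrist(); cv2.imwrite("pics/tray5.png",im["pixels"][:,:,::-1])
print("top");blks(im,.044,("white",)); print("low"); blks(im,.024); print("round"); blks(im,.039,())
o=get_obs();print(o["clock"],o["ee_pos"],o["contact_force"])
t=get_image("top")
for k in ("red_steel_c","steel_round_c"): print(k,[(np.round(d["point"],1).tolist(),round(d["confidence"],2)) for d in spot_point("top",k)])
a=pickle.load(open("top.pkl","rb"))["pixels"].astype(int);b=t["pixels"].astype(int)
for n,(c,r) in {"sred":(340,330),"sround":(283,240)}.items():
    c=int(c*.64);r=int(r*.64); print(n,"mean diff",abs(a-b)[r-10:r+11,c-10:c+11].mean())
```

```text
top
white 757 centre [-36.4  -1.9] size [14.8 25.4] ang 0.3 z 44.1
brass 1064 centre [24.1 -3.7] size [ 25.4 105.5] ang 87.6 z 43.5
low
red 383 centre [-6.9 -0. ] size [10.1 25.5] ang 0.4 z 24.1
brass 717 centre [ 7.9 -2. ] size [ 29.5 112.8] ang 88.3 z 23.8
round
brass 1205 centre [24.1 -4. ] size [ 25.5 105.7] ang 87.3 z 39.6
26.9167 [ 0.41940887 -0.26161925  0.13704899] [1.31988128 0.31917523 0.79960811]
red_steel_c [([217.3, 212.2], 0.63), ([272.0, 173.5], 0.26)]
steel_round_c []
sred mean diff 6.842781557067271
sround mean diff 7.424036281179139
```

View pics/tray5.png

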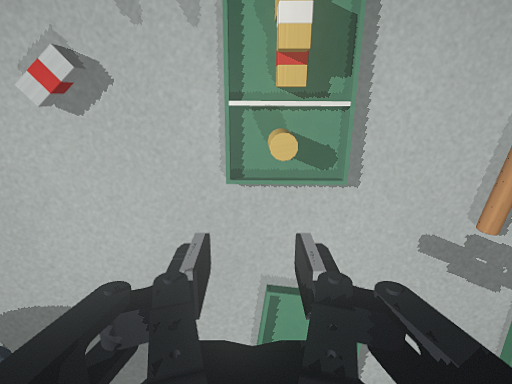

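The round stands upright at (283,145) in the short bay, the stack is intact, and the gripper is clear. Handing in.

```bash
python3 -c "
from bench import *
print(sign_off())"
```

```text
the job is handed in; nothing more can be done
None
```

I put all the brass pieces in the leftmost tray and handed the job in at about 27 s of the 93 s allowed. Sign-off gives no verdict, so whether it passed is not confirmed.

**Last checks, in the tray frame:**

| Piece | Centre (x, y), mm | Judged range met |
|---|---|---|
| Red | (-9, 0) | yes |
| Blue | (-63, -3) | yes |
| White | (-36.4, -1.9), top at 44 mm | yes |
| Round | about (+66, 0) by target | looked upright in the short bay; not measured separately |

- Red and blue are about 53 mm apart centre to centre, so their gap is about 3 mm. White sits centred over their joint.
- The blue position is from when it was placed. In the final picture it was out of view.

**Checks that failed or disagreed:**
- **Fingertips:** the depth image put them about 25 mm behind the reported tool point, not 11 mm ahead as stated. The first two tries at red closed above it. I then worked to the measured offset.
- **Final round measurement:** it merged with other brass points, so it gave no usable figure.
- **Steel round:** the detector did not find it at the end. Before and after pictures from the top camera show only small differences at both steel pieces (7 grey levels on average), and the arm never went down near them.

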